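# Fit the stop collar and hand lever to a ball valve and shut it

### The arm

A 7-joint arm with a two-finger parallel gripper is mounted at the origin on a cart in front of the work surface, level with it; the furniture and walls round the work are solid. World frame = base frame: x ahead of the robot, y to its left, z up, the work surface at z = 0. Lengths are in mm, angles in rad, forces in N, time in s.
With the tool pointing down it reaches from about 400 to 900 mm from the base axis. Payload 5.6 kg.
Tool frame: the origin (TCP) lies on the centre line of the jaws, within the pads' length; the fingertips stand 22 mm ahead of it and the grasp point (between the pads) lies 3 mm ahead of it; z points along the fingers, y is the line along which they close (so a half turn about z gives the same grasp; the last joint's range is limited). The gripper opens to 92 mm and grips with 3 to 60 N. Pads are 20 mm wide; open, the fingers measure 128 mm over their backs; the gripper's body (75 mm by 189 mm) begins 69 mm behind the grasp point.
Start: joints at [-1.275, 0.468, -0.012, 1.603, 0.006, 1.071, -0.056], TCP at [216.071, 613.043, 236.592] pointing down, gripper open.
Joint ranges: [-2.53, 2.53], [-0.31, 2.02], [-1.57, 1.55], [0.28, 2.44], [-1.29, 4.43], [0.15, 1.84], [-2.92, 2.92]. Speed limits (rad/s): [2.57, 2.57, 3.14, 3.14, 3.14, 3.14, 3.14].

### API

Orientations are given as a unit quaternion [w, x, y, z].
In Python, from workcell import read_state, get_image, job_done gives the robot as it stands. The module is installed in compiled form; this text tells all that it offers.
- The arm moves only by the tool servo_tool, never from a script. Its argument "moves" is a list of rows, each an object with "travel": the shift along the tool's x, y, z in mm, a list of three; "twist": the turn, a rotation vector about the tool's x, y, z in degrees, a list of three. A call has 1 to 20 rows; each row is the pose to reach, as a shift and turn from the pose commanded when the call began, along the tool's axes at that moment; what a row does not reach only later rows make up. A row lasts 1/8 s, in which the tool goes at most 62.5 mm and 10.7 degrees, less where a joint would pass 70% of its speed; a pose out of reach is approached as far as the arm can. A call with a gripper value outside its range is refused whole. "hand" is the finger opening in mm, from 0 to 91.9, set as the call begins (left out, the last holds). The fingers move at their own pace and stop on an object; "newtons" is the grip in N (left out, the last holds). Time passes only in rows, so rows that repeat a pose let the fingers close. It gives the time, the measured TCP pose, the force, the opening and the grip force at its end, in the units of the state.
- read_state(): the state, without advancing time (a new reading comes with each control period).
- get_image(name): name is "side" or "top" or "wrist"; returns a dict with "img" (384x512x3 uint8, red, green, blue), "depth" (384x512 float32, mm along the optical axis (not along the pixel's ray), 0 where there is no reading), "intrinsics" (3x3 intrinsics, pixels), "k1" (the pictures are not rectified: a ray, as slopes to the right and down, at radius r is drawn at 1 + k1 r^2 times it, then the intrinsics apply), "T" (4x4, takes a point from camera to world coordinates). Camera axes: x right, y down, z forward; pixel columns grow to the right and rows downward; lengths in mm; the calibration is good to about 2 mm. A picture is of the moment at which its call begins.
- job_done(): hands the job in; it is judged then, once.
The state is a dict: "time": time; "qpos": joint angles; "qd": joint speeds; "effort": joint torques, N m; "tcp_pos": TCP position; "eef_rot": TCP orientation; "ft_force": force on the tool from outside, world axes, zero at the start; "moment": the same for the moment, N m; "opening": finger opening in mm; "grasp_force": force on a finger pad.
Only numpy, scipy, OpenCV 4.12 (cv2) and the standard library are available. Lean on these libraries where they do the work, as an engineer would, in place of code of your own. Each camera call takes 0.05 s, during which the arm holds its last target. There are 200 camera calls.

### The job

The ball valve on the bench needs its hand lever: its travel-stop collar sits crooked on the stem, so push the collar's arm round, clockwise seen from above, just until both its lugs drop into the stem's slots, and stop there. Then set the lever on the collar so that its lugs drop home in the collar's slots too. Finally push the lever clockwise to turn the valve fully shut against its stop, let go, and leave the other things on the bench alone.

Things in the scene. Friction and masses are not known exactly. Their poses are not given: they have to be found in the camera images.
- valve: Grey steel three-piece ball valve bolted on the bench on a dark 200x112x12 mm plate; fixed. Origin: centre of the plate's underside, on the stem's axis; z up, x along the pipe. The slotted stem stands on its round top pad (96 mm across, z = 100 mm). Two thin stop pins (7 mm, 40 mm from the axis, +27 and -117 degrees from x) rise to z = 126 mm
- stem (a joint): turn of the valve stem, rad: 0 = open (stem_face x along the valve's x), grows clockwise seen from above, hard stop at 1.571 = shut. Stiff, about 0.45 N m to turn (4 N at 120 mm); stays where it is left
- stem_face (a point): centre of the slotted rim on top of the stem (64 mm across, 120 mm above the bench; turns with the stem, z up). Two radial slots 12 mm deep, open outwards: a wide one (24 mm) towards +x of this frame, a narrow one (16 mm) towards -x. A 20 mm spigot with tapered tip stands 18 mm above the rim and keeps the collar centred
- collar: loose aluminium travel-stop collar, 62 mm across, 68 mm high, about 0.36 kg, on the stem. Origin on its axis under its lugs, z up. Lugs below, 10 mm high: one 20 mm wide at +x, one 12 mm at -x, 2 mm play each side in the stem's slots; fits one way only. Home: origin 10 mm below stem_face; at first it rests on its lugs, level with stem_face, turned 0.45 to 1.6 rad counter-clockwise of home
- collar_arm (a point): in the collar's flat arm (24 mm wide, 8 mm thick), 73 mm from the axis towards the collar's +x, 14 mm above its origin, mid-thickness; the arm ends 85 mm from the axis. A light push (1 to 2 N) turns the collar on the stem until it drops 10 mm; then it turns only with the stiff stem
- collar_face (a point): centre of the collar's slotted top rim, 50 mm above the collar's origin, same axes; slots as on the stem (wide one towards the collar's +x, over the arm), 12 mm deep, and the same 20 mm spigot with tapered tip, 18 mm above the rim
- valve_lever: steel lever with black rubber grip, 196 mm long, 58 mm high, about 0.48 kg, lying on its lugs. Origin on the hub's axis under the lugs, z up, handle towards +x. Lugs as on the collar (wide one under the handle). Round hub 62 mm across, z = 10 to 30 mm, bored 22 mm wide, 20 mm deep from below. Centre of mass 12 mm from the hub's axis. Home: origin 10 mm below collar_face, x along the collar's x
- lever_boss (a point): point to take the lever: on the hub's axis, 49 mm above the lever's origin, in the square boss (34x34 mm, sides along the lever's x and y) that stands on the hub from z = 30 to 58 mm
- lever_grip (a point): middle of the rubber grip, 122 mm from the hub's axis, 18 mm above the lever's origin. The grip is 28 mm wide, 16 mm thick, from 80 to 165 mm from the axis; a bar 24 mm wide, 8 mm thick joins it to the hub
- grease_tube: red grease tube lying on the bench, about 190 mm long, 42 mm high; bystander
- spanner_clip: set of flat spanners in a yellow clip, about 250 mm long, 20 mm high; bystander
- thread_tape: reel of thread tape, 62 mm across, 19 mm high; bystander

How it is judged (in metres and radians):
On the way:
1. collar home in the stem and lever home in the collar, before the valve is shut (z of collar in the frame of stem_face below -0.0075 m and z of valve_lever in the frame of collar_face below -0.0075 m and horizontal distance between valve_lever and collar_face below 0.005 m and value of joint stem below 1.35 rad), for 0.1 s.
At the end, for the whole second after the job is handed in: The collar's lugs are home in the stem's slots and the lever's lugs in the collar's slots (each within 2.5 mm of full depth, within 5 mm of the axis and 0.15 rad of the slots), the lever is level within 0.06 rad, the stem is within 0.1 rad of its shut stop, and all is at rest (z of collar in the frame of stem_face below -0.0075 m and horizontal distance between collar and stem_face below 0.005 m and angle between the x axis of collar and the x axis of stem_face, either way round below 0.15 rad and z of valve_lever in the frame of collar_face below -0.0075 m and horizontal distance between valve_lever and collar_face below 0.005 m and angle between the x axis of valve_lever and the x axis of collar, either way round below 0.15 rad and angle between valve_lever's own z axis and vertical below 0.06 rad and value of joint stem above 1.47 rad and linear speed of each of valve_lever, collar below 0.02 m/s); the robot touches nothing.
It fails at once if a bystander is pushed more than 30 mm from its place (distance of any of grease_tube, spanner_clip, thread_tape from where it was at the start of the episode above 0.03 m).
It also fails if it takes over 69 s, if anything falls off the work surface, if the arm or the gripper's body presses on something with over 40 N, if the wrist force passes 120 N, or if a joint passes its speed limit or range.

## Working session

There is one attempt and no reset: what is moved stays moved. The work goes in short steps, Python scripts to look and compute and a tool call to move; the robot and the scene stay as the last step left them, time stands still between calls to the robot, and variables do not carry over. Pictures are saved under pics/ and viewed, at most 12 in all, crops included, and the job is handed in when it is done.

Besides the shell and the picture viewer there is one more tool, called after ">>>" as name(argument=value, ...), one argument or row to a line, values as JSON. servo_tool: Moves the arm, as the interface text tells. Its arguments: {"type":"object","properties":{"moves":{"type":"array","items":{"type":"object","properties":{"travel":{"type":"array","items":{"type":"number"}},"twist":{"type":"array","items":{"type":"number"}}}}},"hand":{"type":"number"},"newtons":{"type":"number"}},"required":["moves"]}

```bash
mkdir -p pics && cat > h.py <<'E'
import numpy as np, cv2
from workcell import read_state, get_image, job_done
def cloud(d):
    h,w=d["depth"].shape; K=np.array(d["intrinsics"]); 
    v,u=np.mgrid[0:h,0:w].astype(float)
    p=cv2.undistortPoints(np.stack([u.ravel(),v.ravel()],1)[:,None],K,np.array([d["k1"],0,0,0.]))[:,0]
    z=d["depth"].ravel(); P=np.c_[p*z[:,None],z,np.ones(z.size)]@np.array(d["T"]).T
    P=P[:,:3]; P[z==0]=np.nan
    return P.reshape(h,w,3)
def save(d,n,box=None,s=1):
    im=d["img"]
    if box: im=im[box[1]:box[3],box[0]:box[2]]
    im=cv2.resize(im,None,fx=s,fy=s,interpolation=cv2.INTER_CUBIC)
    cv2.imwrite(f"pics/{n}.png",im[:,:,::-1])
E
python3 - <<'E'
from h import *
s=read_state();print(s["tcp_pos"],s["eef_rot"],s["time"],s["ft_force"])
ims=[]
for n in("top","side"):
    d=get_image(n);np.save(n+"_c.npy",cloud(d));np.save(n+"_i.npy",d["img"]);print(n,np.round(d["T"],2).tolist())
    save(d,n,s=1.5)
E
```

```text
[215.91032685 612.52977467 235.64783163] [-7.52789481e-05  1.68608304e-01  9.85682762e-01 -8.52194664e-04] 0.0 [-0.28614175  0.01814252 -0.11614183]
top [[-0.03, -0.99, 0.13, 437.84], [-1.0, 0.03, 0.0, 4.61], [-0.0, -0.13, -0.99, 1415.4], [0.0, 0.0, 0.0, 1.0]]
side [[-1.0, -0.02, 0.04, 550.85], [-0.05, 0.49, -0.87, 1098.57], [-0.0, -0.87, -0.49, 712.81], [0.0, 0.0, 0.0, 1.0]]
```

View pics/top.png

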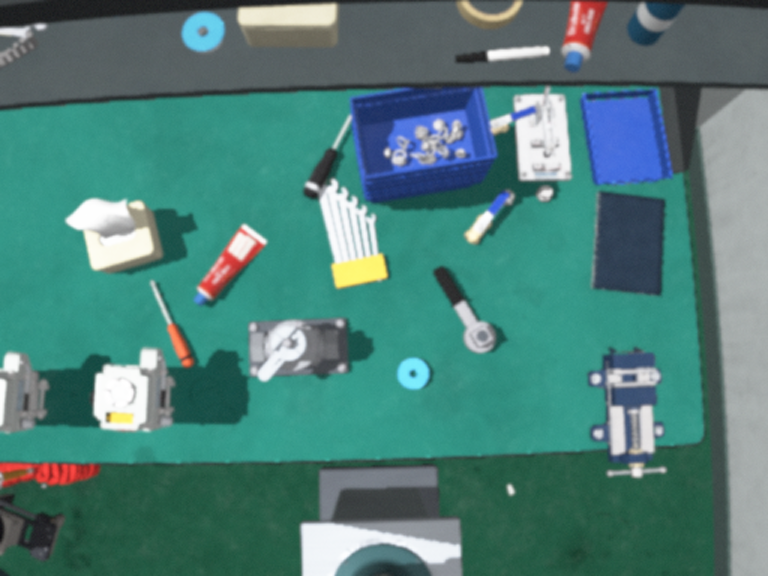

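View pics/side.png

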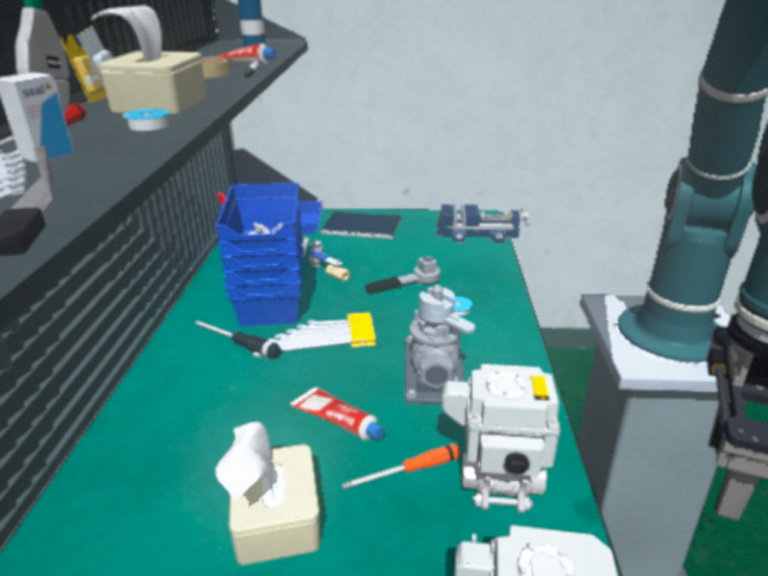

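The top view shows the valve at about (290,343), with the collar arm pointing to (268,372). The lever hub is at (480,335) with its grip end at (442,272), and the tape is at (414,373). A white machine sits near (130,395) on the arm's way in.

```bash
python3 - <<'E'
from h import *
C=np.load("top_c.npy");I=np.load("top_i.npy");S=np.load("side_c.npy")
def at(u,v): return np.round(C[int(v/1.5),int(u/1.5)]).tolist()
for n,u,v in[("machine",122,390),("hub",480,335),("tape",414,373),("vise",630,400),("collar",290,335),("armend",266,374),("bin",420,100)]:print(n,at(u,v))
for z0,z1 in[(0,1)]:pass
A=np.concatenate([C.reshape(-1,3),S.reshape(-1,3)])
def reg(P,x,y,r,z0,z1): 
    m=(np.hypot(P[:,0]-x,P[:,1]-y)<r)&(P[:,2]>z0)&(P[:,2]<z1); return P[m]
T=C.reshape(-1,3);Sd=S.reshape(-1,3)
hub=C[int(335/1.5),320]; v=C[int(335/1.5),193]
for nm,P in(("top",T),("side",Sd)):
  for z0,z1 in[(40,70),(15,40),(8,40)]:
    q=reg(P,hub[0],hub[1],220,z0,z1); q=q[np.hypot(q[:,0]-hub[0],q[:,1]-hub[1])<215]
    if len(q): print(nm,"lev",z0,len(q),np.round(np.r_[q.mean(0),q.min(0),q.max(0)]).tolist())
  for z0,z1 in[(180,200),(160,176),(120,145),(6,20)]:
    q=reg(P,v[0],v[1],130,z0,z1)
    if len(q):
      r=cv2.minAreaRect(q[:,:2].astype(np.float32)); print(nm,"valve",z0,len(q),np.round(q.mean(0)).tolist(),r)
m=T[(T[:,1]>300)&(T[:,1]<800)&(T[:,0]<500)&(T[:,2]>20)];print("mach",m.min(0),m.max(0))
img=I[195:265,155:330]; img=cv2.resize(img,None,fx=4.5,fy=4.5,interpolation=cv2.INTER_CUBIC);cv2.imwrite("pics/topcrop.png",img[:,:,::-1])
E
```

```text
machine [426.0, 449.0, 206.0]
hub [516.0, -208.0, 60.0]
tape [447.0, -79.0, 4.0]
vise [378.0, -497.0, 74.0]
collar [520.0, 152.0, 168.0]
armend [451.0, 202.0, 134.0]
bin [944.0, -98.0, 204.0]
top lev 40 147 [522.0, -210.0, 57.0, 493.0, -233.0, 42.0, 729.0, -189.0, 67.0]
top lev 15 893 [545.0, -152.0, 24.0, 414.0, -241.0, 15.0, 730.0, -48.0, 40.0]
top lev 8 1277 [533.0, -168.0, 20.0, 303.0, -417.0, 8.0, 730.0, 4.0, 40.0]
top valve 180 42 [505.0, 155.0, 187.0] ((505.23968505859375, 155.32589721679688), (16.36321258544922, 16.233705520629883), 86.10440063476562)
top valve 160 296 [506.0, 154.0, 168.0] ((506.09417724609375, 154.5313720703125), (60.09067153930664, 59.70423889160156), 87.88447570800781)
top valve 120 190 [467.0, 186.0, 136.0] ((483.0476989746094, 163.70693969726562), (45.39994812011719, 125.95576477050781), 46.9991569519043)
top valve 6 964 [510.0, 138.0, 11.0] ((519.1725463867188, 154.56964111328125), (244.53126525878906, 253.14959716796875), 61.83150100708008)
side lev 40 98 [524.0, -203.0, 53.0, 494.0, -223.0, 40.0, 730.0, -184.0, 64.0]
side lev 15 449 [550.0, -154.0, 24.0, 414.0, -228.0, 15.0, 730.0, -45.0, 40.0]
side lev 8 506 [551.0, -153.0, 23.0, 414.0, -363.0, 8.0, 730.0, -45.0, 40.0]
side valve 180 35 [505.0, 160.0, 186.0] ((505.1285705566406, 158.35621643066406), (16.06508445739746, 16.02890968322754), 89.20899963378906)
side valve 160 220 [505.0, 165.0, 168.0] ((504.5261535644531, 158.80551147460938), (61.39809036254883, 60.03310775756836), 86.29780578613281)
side valve 120 269 [485.0, 188.0, 136.0] ((490.81060791015625, 175.04962158203125), (42.200782775878906, 122.5808334350586), 63.744571685791016)
side valve 6 545 [522.0, 191.0, 13.0] ((523.1060180664062, 152.24169921875), (222.86636352539062, 174.6791534423828), 56.055355072021484)
mach [156.76469107 371.96039121  20.11976313] [499.41559623 711.68650412 629.18502254]
```

View pics/topcrop.png

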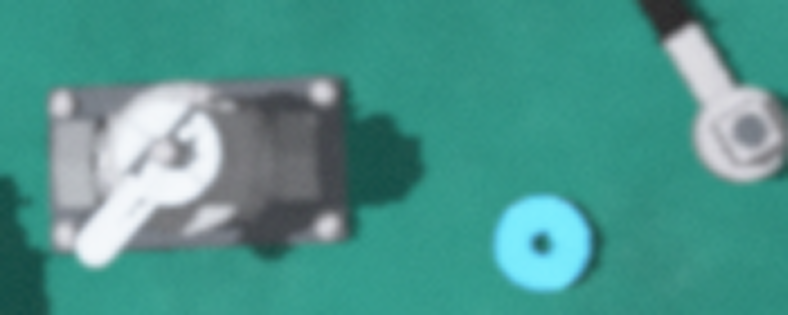

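```bash
cat >> h.py <<'E'
from scipy.spatial.transform import Rotation as R
def Rt(yaw):  # tool down, tool y at world angle yaw (deg)
    a=np.radians(yaw); y=np.array([np.cos(a),np.sin(a),0]); z=np.array([0,0,-1.]); return np.c_[np.cross(y,z),y,z]
def rel(*targets):
    s=read_state(); q=np.array(s["eef_rot"]); R0=R.from_quat(q[[1,2,3,0]]).as_matrix(); p=np.array(s["tcp_pos"])
    yaw0=np.degrees(np.arctan2(R0[1,1],R0[0,1])); print("tcp",p.round(1),"yaw",yaw0.round(1),"t",s["time"],"F",np.round(s["ft_force"],1),"q7",round(s["qpos"][6],2),"open",s["opening"])
    for x,y,z,w in targets:
        print((x,y,z,w),"travel",(R0.T@(np.array([x,y,z])-p)).round(1).tolist(),"twist",np.degrees(R.from_matrix(R0.T@Rt(w)).as_rotvec()).round(1).tolist())
E
python3 - <<'E'
from h import *
C=np.load("top_c.npy");I=np.load("top_i.npy").astype(int);T=C.reshape(-1,3);Sd=np.load("side_c.npy").reshape(-1,3)
m=T[(T[:,1]>365)&(T[:,1]<640)&(T[:,0]<520)&(T[:,0]>340)&(T[:,2]>30)&(T[:,2]<400)];print("mach",m.min(0).round(),m.max(0).round())
V=np.array([505,155])
for P in(T,Sd):
  q=P[(np.hypot(P[:,0]-505,P[:,1]-155)<95)&(np.hypot(P[:,0]-505,P[:,1]-155)>45)&(P[:,2]>126)&(P[:,2]<142)]
  print("arm",np.degrees(np.arctan2(*(q.mean(0)[:2]-V)[::-1])),q.mean(0).round(1),len(q))
q=T[(abs(T[:,0]-505)<80)&(abs(T[:,1]-140)<140)&(T[:,2]>9)&(T[:,2]<20)]
print("plate",cv2.minAreaRect(q[:,:2].astype(np.float32)))
H=np.array([516,-208])
q=T[(np.hypot(*(T[:,:2]-H).T)<40)&(T[:,2]>42)];print("boss",cv2.minAreaRect(q[:,:2].astype(np.float32)),q.mean(0))
q=T[(np.hypot(*(T[:,:2]-H).T)<45)&(T[:,2]>20)&(T[:,2]<40)];print("hub",cv2.minAreaRect(q[:,:2].astype(np.float32)))
for P in(T,Sd):
  d=P[:,:2]-H; r=np.hypot(*d.T); q=P[(r>85)&(r<180)&(P[:,2]>14)&(P[:,2]<32)&(P[:,0]>560)&(P[:,1]<-100)]
  c,e,_,_=np.r_[q.mean(0)[:2],0,0]; print("grip",q.mean(0).round(1),len(q),np.degrees(np.arctan2(*(q.mean(0)[:2]-H)[::-1])),cv2.minAreaRect(q[:,:2].astype(np.float32)))
rel((216,613,420,70.6),(490,170,400,90),(490,170,400,139))
E
```

```text
mach [352. 379.  30.] [505. 534. 217.]
arm 137.99174877986647 [457.2 198.  137.2] 120
arm 134.95411186684842 [458.4 201.6 137.9] 109
plate ((510.0172119140625, 127.76568603515625), (144.82211303710938, 256.03839111328125), 1.629030466079712)
boss ((513.6720581054688, -210.53135681152344), (34.04436111450195, 34.83586883544922), 29.045923233032227) [ 513.44715296 -209.47026265   57.84679303]
hub ((521.1699829101562, -209.89920043945312), (74.2986831665039, 61.47951889038086), 1.8283460140228271)
grip [ 624.6 -151.1   25.1] 226 27.67638413148606 ((625.3225708007812, -151.2721405029297), (76.0048828125, 29.403034210205078), 29.086444854736328)
grip [ 619.8 -144.    23.9] 132 31.64478317468909 ((621.5665893554688, -147.93692016601562), (77.78864288330078, 32.9455680847168), 25.101179122924805)
tcp [216.  612.6 235.7] yaw 70.6 t 0.1 F [-0.6  0.1  0.2] q7 -0.06 open 92.00411644567436
(216, 613, 420, 70.6) travel [0.1, 0.1, -184.3] twist [-0.1, 0.0, -0.0]
(490, 170, 400, 90) travel [-405.6, -326.5, -163.7] twist [-0.1, -0.0, -19.4]
(490, 170, 400, 139) travel [-405.6, -326.5, -163.7] twist [-0.1, -0.0, -68.4]
```

>>> servo_tool(
  moves=[
    {"travel": [0,0,-60],"twist": [0,0,0]},
    {"travel": [0,0,-120],"twist": [0,0,0]},
    {"travel": [0,0,-184],"twist": [0,0,0]},
    {"travel": [0,0,-184],"twist": [0,0,0]},
    {"travel": [-50,-40,-184],"twist": [0,0,-8]},
    {"travel": [-95,-75,-184],"twist": [0,0,-16]},
    {"travel": [-140,-112,-184],"twist": [0,0,-24]},
    {"travel": [-185,-149,-184],"twist": [0,0,-32]},
    {"travel": [-230,-185,-184],"twist": [0,0,-40]},
    {"travel": [-275,-221,-180],"twist": [0,0,-48]},
    {"travel": [-320,-257,-175],"twist": [0,0,-56]},
    {"travel": [-365,-293,-170],"twist": [0,0,-64]},
    {"travel": [-406,-326,-164],"twist": [0,0,-67]},
    {"travel": [-406,-326,-164],"twist": [0,0,-67]},
    {"travel": [-406,-326,-164],"twist": [0,0,-67]},
    {"travel": [-406,-326,-164],"twist": [0,0,-67]},
  ],
  hand=0,
)

```text
time: 2.1
tcp_pos: [489.8, 172.1, 400.2]
eef_rot: [-0.0, -0.405, 0.914, 0.0]
ft_force: [0.0, -0.0, 0.2]
opening: 0.4
grasp_force: 0.0
```

```bash
python3 - <<'E'
from h import *
d=get_image("wrist");np.save("w1_c.npy",cloud(d));save(d,"w1",s=1.5);print(np.round(d["T"],2).tolist())
T=np.load("w1_c.npy").reshape(-1,3);V=np.array([505,156])
r=np.hypot(*(T[:,:2]-V).T)
for a,b in[(182,195),(164,174)]:
  q=T[(r<45)&(T[:,2]>a)&(T[:,2]<b)];
  if len(q)>5: print(a,len(q),q.mean(0).round(1),[np.round(k,1) for k in cv2.minEnclosingCircle(q[:,:2].astype(np.float32))])
q=T[(r>45)&(r<95)&(T[:,2]>128)&(T[:,2]<144)];print("arm",q.mean(0),len(q),np.degrees(np.arctan2(*(q.mean(0)[:2]-V)[::-1])))
rel((490,170,400,137))
E
```

```text
[[-0.74, 0.65, 0.17, 442.31], [0.67, 0.71, 0.19, 117.98], [0.0, 0.26, -0.97, 547.55], [0.0, 0.0, 0.0, 1.0]]
182 230 [505.1 155.1 185.6] [array([505.5, 155.1]), np.float64(10.0)]
164 1343 [506.  153.6 169. ] [array([505.5, 155.4]), np.float64(31.0)]
arm [458.01370614 197.90412989 137.11768854] 582 138.2722297699434
tcp [489.9 172.  400.4] yaw 137.7 t 2.15 F [ 0.4  0.6 -0.1] q7 2.03 open 0.454847698578198
(490, 170, 400, 137) travel [1.4, -1.4, 0.4] twist [0.0, -0.0, 0.7]
```

View pics/w1.png

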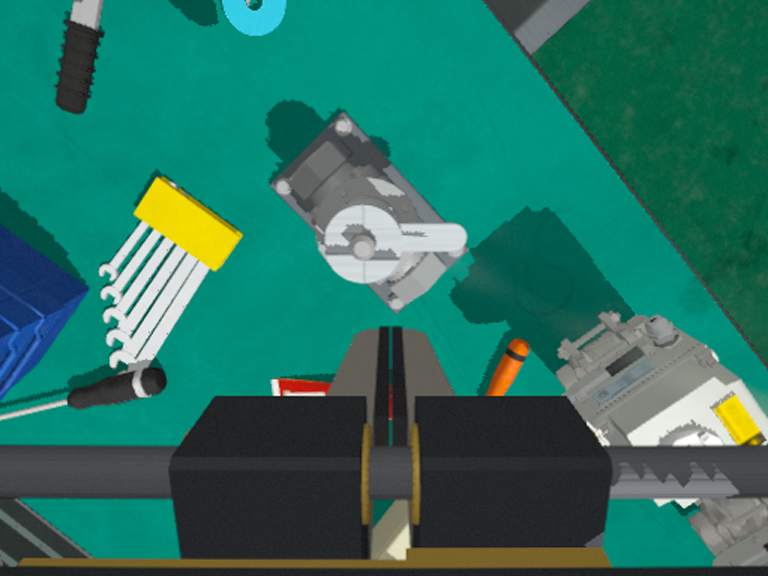

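```bash
cat >> h.py <<'E'
V=np.array([505.4,155.2])
def pp(phi,off,r=73,z=139):
    a=np.radians(phi);u=np.array([np.cos(a),np.sin(a)]);t=np.array([-u[1],u[0]]);c=V+r*u+off*t
    return (*c.round(1),z,phi)
E
python3 - <<'E'
from h import *
T=np.load("w1_c.npy").reshape(-1,3)
q=T[(abs(T[:,0]-505)<75)&(abs(T[:,1]-155)<112)&(T[:,2]>9)&(T[:,2]<15.5)]
print("plate",cv2.minAreaRect(q[:,:2].astype(np.float32)))
rel(pp(138,36,z=300),pp(138,36,z=139))
E
```

```text
plate ((505.33282470703125, 155.56069946289062), (111.78443908691406, 198.56272888183594), 0.4718931317329407)
tcp [489.9 172.  400.4] yaw 137.7 t 2.15 F [ 0.4  0.6 -0.1] q7 2.03 open 0.454847698578198
(np.float64(427.1), np.float64(177.3), 300, 138) travel [38.3, 50.0, 100.4] twist [0.0, -0.0, -0.3]
(np.float64(427.1), np.float64(177.3), 139, 138) travel [38.3, 50.0, 261.4] twist [0.0, -0.0, -0.3]
```

>>> servo_tool(
  moves=[
    {"travel": [20,25,50]},
    {"travel": [38,50,100]},
    {"travel": [38,50,150]},
    {"travel": [38,50,200]},
    {"travel": [38,50,240]},
    {"travel": [38,50,261]},
    {"travel": [38,50,261]},
  ],
)

```text
schema error: expected keys travel, twist
```

```bash
python3 - <<'E'
from h import *
rel(*[pp(p,o) for p,o in((138,22),(130,22),(122,22),(114,22),(108,22),(102,22),(98,22),(95,22),(92,22),(90,22))])
E
```

```text
tcp [489.9 172.  400.4] yaw 137.7 t 2.15 F [ 0.4  0.6 -0.1] q7 2.03 open 0.454847698578198
(np.float64(436.4), np.float64(187.7), 139, 138) travel [24.3, 50.1, 261.4] twist [0.0, -0.0, -0.3]
(np.float64(441.6), np.float64(197.0), 139, 130) travel [14.0, 52.5, 261.4] twist [0.0, -0.0, 7.7]
(np.float64(448.1), np.float64(205.4), 139, 122) travel [3.4, 53.3, 261.4] twist [0.0, -0.0, 15.7]
(np.float64(455.6), np.float64(212.9), 139, 114) travel [-7.2, 52.8, 261.4] twist [0.0, -0.0, 23.7]
(np.float64(461.9), np.float64(217.8), 139, 108) travel [-15.1, 51.4, 261.4] twist [0.0, -0.0, 29.7]
(np.float64(468.7), np.float64(222.0), 139, 102) travel [-22.8, 49.2, 261.4] twist [0.0, -0.0, 35.7]
(np.float64(473.5), np.float64(224.4), 139, 98) travel [-27.8, 47.3, 261.4] twist [0.0, -0.0, 39.7]
(np.float64(477.1), np.float64(226.0), 139, 95) travel [-31.4, 45.7, 261.4] twist [0.0, -0.0, 42.7]
(np.float64(480.9), np.float64(227.4), 139, 92) travel [-35.0, 43.8, 261.4] twist [0.0, -0.0, 45.7]
(np.float64(483.4), np.float64(228.2), 139, 90) travel [-37.2, 42.5, 261.4] twist [0.0, -0.0, 47.7]
```

>>> servo_tool(
  moves=[
    {"travel": [20,25,50],"twist": [0,0,0]},
    {"travel": [38,50,100],"twist": [0,0,0]},
    {"travel": [38,50,150],"twist": [0,0,0]},
    {"travel": [38,50,200],"twist": [0,0,0]},
    {"travel": [38,50,240],"twist": [0,0,0]},
    {"travel": [38,50,261],"twist": [0,0,0]},
    {"travel": [38,50,261],"twist": [0,0,0]},
    {"travel": [38,50,261],"twist": [0,0,0]},
  ],
)

```text
time: 3.15
tcp_pos: [428.5, 177.1, 140.5]
eef_rot: [0.001, -0.404, 0.915, 0.0]
ft_force: [-0.0, 0.0, -0.0]
opening: 0.7
grasp_force: 0.0
```

>>> servo_tool(
  moves=[
    {"travel": [-10,0,0],"twist": [0,0,0]},
    {"travel": [-17,1,0],"twist": [0,0,2]},
    {"travel": [-24,2,0],"twist": [0,0,7]},
    {"travel": [-30,3,0],"twist": [0,0,12]},
    {"travel": [-35,3,0],"twist": [0,0,16]},
    {"travel": [-40,3,0],"twist": [0,0,20]},
    {"travel": [-45,3,0],"twist": [0,0,24]},
    {"travel": [-50,2,0],"twist": [0,0,27]},
    {"travel": [-53,1,0],"twist": [0,0,30]},
    {"travel": [-53,1,0],"twist": [0,0,30]},
  ],
)

```text
time: 4.4
tcp_pos: [463.9, 217.0, 140.4]
eef_rot: [0.001, -0.153, 0.988, 0.0]
ft_force: [-0.6, 0.7, -0.0]
opening: 0.5
grasp_force: 0.0
```

```bash
cat > arm.py <<'E'
from h import *
d=get_image("wrist");T=cloud(d).reshape(-1,3);r=np.hypot(*(T[:,:2]-V).T)
q=T[(r>45)&(r<84)&(T[:,2]>117)&(T[:,2]<144)]
a=np.degrees(np.arctan2(q[:,1]-V[1],q[:,0]-V[0]))
for c in range(80,145,5):
    k=q[abs(a-c)<2.5]
    if len(k): print(c,len(k),np.median(k[:,2]).round(1))
q=T[(r<10)&(T[:,2]>150)];print("spigot top",np.percentile(q[:,2],80).round(1) if len(q) else None)
q=T[(r>12)&(r<30)&(T[:,2]>140)];print("rim",np.median(q[:,2]).round(1))
E
python3 - <<'E'
import arm
from h import *
rel(*[pp(p,22) for p in(102,99,96,93,90.5)])
E
```

```text
120 17 131.1
130 518 131.3
135 268 134.4
spigot top 187.2
rim 168.8
tcp [463.7 216.8 140.3] yaw 107.7 t 4.45 F [-0.7  0.6  0.3] q7 1.51 open 0.3152735788023092
(np.float64(468.7), np.float64(222.0), 139, 102) travel [-6.3, 3.4, 1.3] twist [0.0, 0.1, 5.7]
(np.float64(472.3), np.float64(223.9), 139, 99) travel [-10.3, 4.2, 1.3] twist [0.0, 0.1, 8.7]
(np.float64(475.9), np.float64(225.5), 139, 96) travel [-14.3, 4.6, 1.3] twist [0.0, 0.1, 11.7]
(np.float64(479.6), np.float64(226.9), 139, 93) travel [-18.2, 4.8, 1.3] twist [0.0, 0.1, 14.7]
(np.float64(482.8), np.float64(228.0), 139, 90.5) travel [-21.6, 4.9, 1.3] twist [0.0, 0.1, 17.2]
```

>>> servo_tool(
  moves=[
    {"travel": [-3,2,0],"twist": [0,0,3]},
    {"travel": [-6,3,0],"twist": [0,0,6]},
    {"travel": [-10,4,0],"twist": [0,0,9]},
    {"travel": [-14,4.5,0],"twist": [0,0,11.5]},
    {"travel": [-14,4.5,0],"twist": [0,0,11.5]},
  ],
)

```text
time: 5.08
tcp_pos: [475.4, 224.9, 139.8]
eef_rot: [0.0, -0.053, 0.999, 0.0]
ft_force: [-0.2, -0.6, -0.7]
opening: 0.3
grasp_force: 0.0
```

```bash
python3 - <<'E'
import arm
from h import *
save(arm.d,"w2",s=1.5)
rel()
E
```

```text
110 12 130.7
120 568 131.4
125 179 135.2
spigot top 187.1
rim 168.8
tcp [475.3 224.8 139.8] yaw 96.1 t 5.125 F [-0.9 -0.3 -0.8] q7 1.33 open 0.35401870121089385
```

View pics/w2.png

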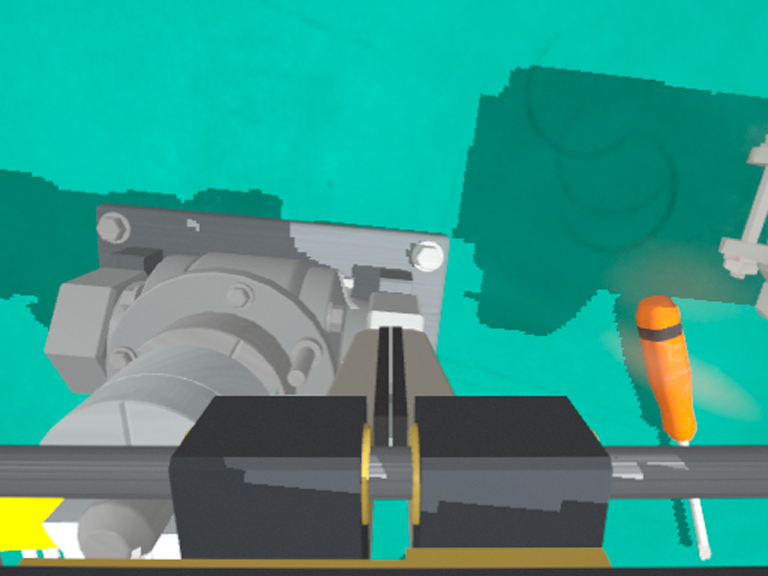

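The view shows the finger at (390,340) hiding the arm. The rim is still at its raised height, so the collar has not dropped. I'll continue in small steps.

>>> servo_tool(
  moves=[
    {"travel": [-1.5,0.2,0],"twist": [0,0,1]},
    {"travel": [-3,0.3,0],"twist": [0,0,2]},
    {"travel": [-4,0.3,0],"twist": [0,0,3]},
    {"travel": [-4,0.3,0],"twist": [0,0,3]},
  ],
)

```text
time: 5.62
tcp_pos: [479.0, 225.4, 139.6]
eef_rot: [0.0, -0.027, 1.0, -0.0]
ft_force: [-0.6, 1.1, 1.1]
opening: 0.1
grasp_force: 0.3
```

```bash
cat > rim.py <<'E'
from h import *
d=get_image("side");P=cloud(d);T=P.reshape(-1,3);r=np.hypot(*(T[:,:2]-V).T)
for d0 in("side","wrist"):
    if d0=="wrist": d=get_image("wrist");T=cloud(d).reshape(-1,3);r=np.hypot(*(T[:,:2]-V).T)
    q=T[(r>12)&(r<29)&(T[:,2]>150)&(T[:,2]<175)];print(d0,"rim",np.median(q[:,2]).round(1),len(q))
    q=T[(r>50)&(r<90)&(T[:,2]>117)&(T[:,2]<142)];a=np.degrees(np.arctan2(q[:,1]-V[1],q[:,0]-V[0]));print("arm?",len(q),np.median(a).round(1) if len(q) else 0,np.median(q[:,2]).round(1))
rel()
E
python3 rim.py
```

```text
side rim 169.4 72
arm? 132 98.5 137.6
wrist rim 169.3 2852
arm? 879 117.5 131.3
tcp [479.1 225.3 139.6] yaw 93.1 t 5.725 F [-1.2  1.  -0.2] q7 1.29 open 0.5064519596306318
```

>>> servo_tool(
  moves=[
    {"travel": [-1.3,0,0],"twist": [0,0,1]},
    {"travel": [-2.5,0,0],"twist": [0,0,2]},
    {"travel": [-2.5,0,0],"twist": [0,0,2]},
  ],
)

```text
time: 6.1
tcp_pos: [481.7, 225.4, 139.6]
eef_rot: [0.0, -0.009, 1.0, -0.0]
ft_force: [-1.3, 0.5, -1.0]
opening: 0.5
grasp_force: 0.2
```

```bash
python3 rim.py
```

```text
side rim 170.1 69
arm? 132 96.6 137.4
wrist rim 169.3 2761
arm? 882 115.6 131.2
tcp [481.6 225.4 139.6] yaw 91.1 t 6.2 F [ 1.  -0.  -0.6] q7 1.26 open 0.5921786715777844
```

>>> servo_tool(
  moves=[
    {"travel": [-1.3,0,0],"twist": [0,0,1]},
    {"travel": [-2.5,0,0],"twist": [0,0,2]},
    {"travel": [-2.5,0,0],"twist": [0,0,2]},
  ],
)

```text
time: 6.58
tcp_pos: [484.1, 225.5, 139.6]
eef_rot: [0.0, 0.008, 1.0, -0.0]
ft_force: [-0.3, -0.4, 0.0]
opening: 0.7
grasp_force: 0.3
```

```bash
python3 rim.py
```

```text
side rim 170.6 66
arm? 129 95.2 137.3
wrist rim 169.3 2707
arm? 882 113.8 131.3
tcp [484.1 225.5 139.6] yaw 89.1 t 6.675 F [-0.4  0.1  0.5] q7 1.24 open 0.3126490934786755
```

```bash
python3 - <<'E'
from h import *
d=get_image("side");T=cloud(d).reshape(-1,3)
for y0 in range(190,242,8):
    q=T[(abs(T[:,1]-y0)<4)&(T[:,2]>132)&(T[:,2]<142)&(abs(T[:,0]-505)<40)]
    if len(q): print(y0,len(q),np.percentile(q[:,0],[2,50,98]).round(1),np.median(q[:,2]).round(1))
K=cv2.projectPoints
Ti=np.linalg.inv(d["T"]);c=(Ti@np.r_[505,200,138,1])[:3];u=(np.array(d["intrinsics"])@c)[:2]/c[2];print(u)
u=u.astype(int);save(d,"s2",(u[0]-45,u[1]-40,u[0]+45,u[1]+40),7)
E
```

```text
190 5 [512.5 517.4 517.4] 134.3
198 5 [501.9 512.5 515.1] 140.0
206 13 [495.  507.4 515.3] 138.9
214 13 [494.5 504.8 514.8] 138.5
222 16 [495.6 505.2 515.5] 139.0
230 16 [494.9 506.6 515.7] 138.6
238 48 [474.9 494.1 515.6] 137.6
[290.79810578 215.58629304]
```

View pics/s2.png

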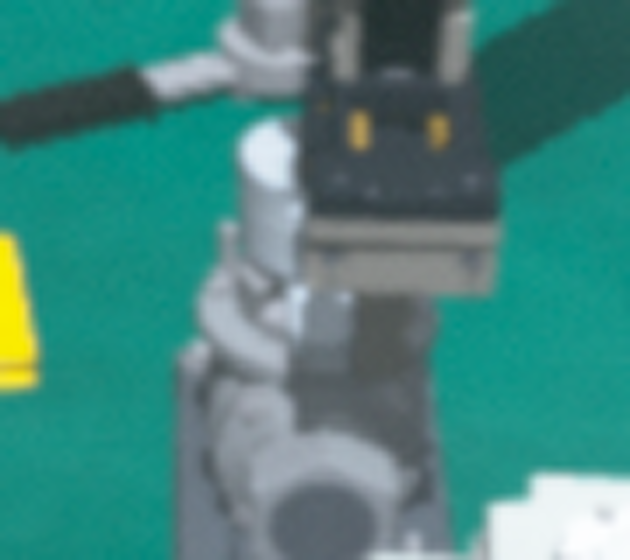

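The crop shows the arm under the fingers at about (300,310), roughly along world +y but still raised. I'll keep pushing in small steps.

>>> servo_tool(
  moves=[
    {"travel": [-1.2,-0.1,0],"twist": [0,0,1]},
    {"travel": [-2.4,-0.2,0],"twist": [0,0,2]},
    {"travel": [-3.6,-0.3,0],"twist": [0,0,3]},
    {"travel": [-3.6,-0.3,0],"twist": [0,0,3]},
  ],
)

```text
time: 7.22
tcp_pos: [487.8, 225.1, 139.6]
eef_rot: [0.0, 0.034, 0.999, -0.0]
ft_force: [-0.2, -0.5, 0.3]
opening: 0.4
grasp_force: 0.3
```

```bash
python3 rim.py
```

```text
side rim 170.1 42
arm? 132 91.2 137.7
wrist rim 169.5 2608
arm? 899 111.2 131.4
tcp [487.7 225.1 139.6] yaw 86.1 t 7.325 F [-0.4  0.8 -0.4] q7 1.2 open 0.5878826876184218
```

```bash
python3 - <<'E'
from h import *
rel(*[pp(p,21.5,70.5,139.6) for p in(84,82,80,78,76,74,72,70)])
E
```

```text
tcp [487.7 225.1 139.6] yaw 86.1 t 7.325 F [-0.4  0.8 -0.4] q7 1.2 open 0.5878826876184218
(np.float64(491.4), np.float64(227.6), 139.6, 84) travel [-3.5, 2.8, 0.0] twist [-0.0, 0.0, 2.1]
(np.float64(493.9), np.float64(228.0), 139.6, 82) travel [-5.9, 3.3, 0.0] twist [-0.0, 0.0, 4.1]
(np.float64(496.5), np.float64(228.4), 139.6, 80) travel [-8.5, 3.9, 0.0] twist [-0.0, 0.0, 6.1]
(np.float64(499.0), np.float64(228.6), 139.6, 78) travel [-11.0, 4.3, 0.0] twist [-0.0, 0.0, 8.1]
(np.float64(501.6), np.float64(228.8), 139.6, 76) travel [-13.6, 4.7, 0.0] twist [-0.0, 0.0, 10.1]
(np.float64(504.2), np.float64(228.9), 139.6, 74) travel [-16.2, 4.9, 0.0] twist [-0.0, 0.0, 12.1]
(np.float64(506.7), np.float64(228.9), 139.6, 72) travel [-18.7, 5.1, 0.0] twist [-0.0, 0.0, 14.1]
(np.float64(509.3), np.float64(228.8), 139.6, 70) travel [-21.3, 5.2, 0.0] twist [-0.0, 0.0, 16.1]
```

>>> servo_tool(
  moves=[
    {"travel": [-1.8,1.4,0],"twist": [0,0,1]},
    {"travel": [-3.5,2.4,0],"twist": [0,0,2]},
    {"travel": [-4.8,2.9,0],"twist": [0,0,3]},
    {"travel": [-5.9,3.3,0],"twist": [0,0,4]},
    {"travel": [-5.9,3.3,0],"twist": [0,0,4]},
  ],
)

```text
time: 7.95
tcp_pos: [494.1, 228.2, 139.7]
eef_rot: [0.0, 0.069, 0.998, 0.0]
ft_force: [-0.1, 0.6, 0.7]
opening: 0.4
grasp_force: 0.0
```

```bash
python3 rim.py
```

```text
side rim 163.0 2
arm? 140 84.5 133.4
wrist rim 161.4 3535
arm? 890 105.8 131.7
tcp [493.9 228.2 139.7] yaw 82.1 t 8.05 F [0.1 0.6 0.5] q7 1.14 open 0.4719901946779358
```

>>> servo_tool(
  moves=[
    {"travel": [8,0,0],"twist": [0,0,0]},
    {"travel": [20,0,0],"twist": [0,0,0]},
    {"travel": [20,0,-50],"twist": [0,0,0]},
    {"travel": [20,0,-110],"twist": [0,0,0]},
    {"travel": [20,-20,-170],"twist": [0,0,0]},
    {"travel": [10,-40,-230],"twist": [0,0,0]},
    {"travel": [0,-55,-260],"twist": [0,0,0]},
    {"travel": [0,-55,-260],"twist": [0,0,0]},
    {"travel": [0,-55,-260],"twist": [0,0,0]},
  ],
)

```text
time: 9.18
tcp_pos: [484.9, 174.2, 398.3]
eef_rot: [-0.001, 0.068, 0.998, -0.0]
ft_force: [-0.5, 0.0, 0.7]
opening: 0.4
grasp_force: 0.0
```

```bash
cat > meas.py <<'E'
from h import *
d=get_image("wrist");T=cloud(d).reshape(-1,3);r=np.hypot(*(T[:,:2]-V).T)
q=T[(r>12)&(r<30)&(T[:,2]>150)&(T[:,2]<176)]
A=np.c_[q[:,:2]-V,np.ones(len(q))];k=np.linalg.lstsq(A,q[:,2],rcond=None)[0];print("rim z",np.median(q[:,2]).round(1),"tilt",k[:2].round(3),len(q))
print("rim circle",cv2.minEnclosingCircle(q[:,:2].astype(np.float32)))
q=T[(r<10.5)&(T[:,2]>np.median(q[:,2])+8)&(T[:,2]<195)];print("spigot",q[:,:].mean(0).round(1),q[:,2].max().round(1),cv2.minEnclosingCircle(q[:,:2].astype(np.float32)))
q=T[(r>50)&(r<90)&(T[:,2]>119)&(T[:,2]<142)];m=q.mean(0)
print("arm",m.round(1),len(q),"ang",np.degrees(np.arctan2(m[1]-V[1],m[0]-V[0])).round(1),cv2.minAreaRect(q[:,:2].astype(np.float32)))
rel()
E
python3 - <<'E'
import meas
from h import *
save(meas.d,"w3",s=1.5)
E
```

```text
rim z 163.3 tilt [-0.178 -0.023] 1239
rim circle ((507.32891845703125, 155.3995361328125), 29.76910400390625)
spigot [506.1 155.2 175.1] 184.7 ((505.4215087890625, 155.16757202148438), 10.460331916809082)
arm [518.9 219.6 132.3] 454 ang 78.2 ((519.6317749023438, 219.91326904296875), (35.584877014160156, 24.585437774658203), 78.94335174560547)
tcp [484.8 174.3 397.9] yaw 82.2 t 9.225 F [ 0.2  0.1 -0.9] q7 1.08 open 0.16414462370193453
```

View pics/w3.png

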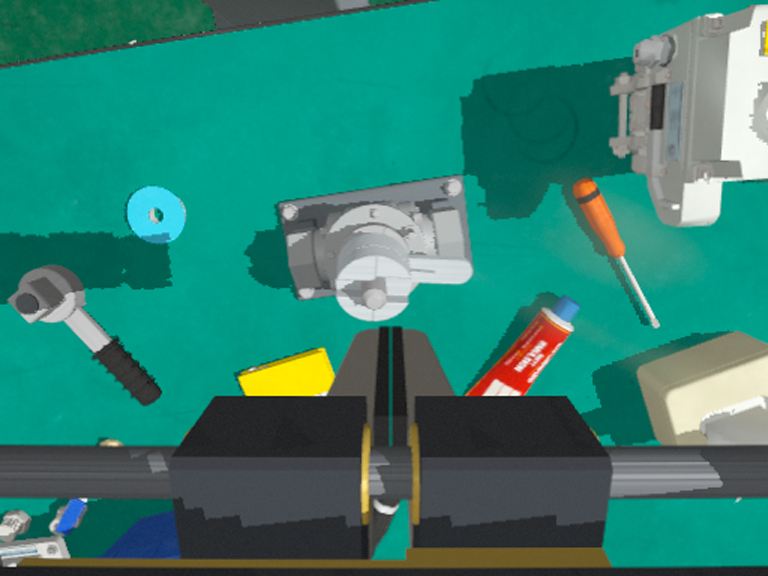

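```bash
python3 - <<'E'
from h import *
C=[cloud(get_image("wrist")) for _ in range(3)];P=np.median(C,0);np.save("w3_c.npy",P);T=P.reshape(-1,3)
r=np.hypot(*(T[:,:2]-V).T)
def fit(q):
    for _ in range(4):
        A=np.c_[q[:,:2]-V,np.ones(len(q))];k=np.linalg.lstsq(A,q[:,2],rcond=None)[0];e=q[:,2]-A@k;q=q[abs(e)<max(1.2,2*np.median(abs(e)))]
    return k.round(3),len(q),np.abs(e).mean().round(2)
print("rim",fit(T[(r>12)&(r<31)&(T[:,2]>152)&(T[:,2]<176)]))
print("arm",fit(T[(r>45)&(r<84)&(T[:,2]>122)&(T[:,2]<144)&(T[:,1]>190)]))
q=T[(r>12)&(r<31)&(T[:,2]>145)]
for x in range(478,536,6):
  print(x,[ (np.median(k[:,2]).round(1) if len(k:=q[(abs(q[:,0]-x)<3)&(abs(q[:,1]-y)<4)]) else None) for y in range(127,186,8)])
E
```

```text
rim (array([-3.05000e-01, -1.50000e-02,  1.64662e+02]), 1125, np.float64(5.52))
arm (array([-3.04000e-01, -7.00000e-03,  1.37324e+02]), 397, np.float64(0.36))
478 [None, None, np.float64(145.7), np.float64(147.9), np.float64(148.8), np.float64(439.9), np.float64(438.1), None]
484 [None, np.float64(148.3), np.float64(154.7), np.float64(160.2), np.float64(160.4), np.float64(437.7), np.float64(438.0), None]
490 [None, np.float64(157.4), np.float64(170.6), np.float64(174.6), np.float64(174.9), np.float64(175.0), np.float64(420.2), np.float64(147.5)]
496 [np.float64(155.7), np.float64(172.5), np.float64(173.9), np.float64(174.4), np.float64(174.0), np.float64(174.3), np.float64(173.3), np.float64(152.8)]
502 [np.float64(169.3), np.float64(171.6), np.float64(171.9), None, None, np.float64(171.5), np.float64(171.6), np.float64(164.1)]
508 [np.float64(157.6), np.float64(163.7), np.float64(170.9), None, None, np.float64(170.2), np.float64(169.9), np.float64(169.1)]
514 [np.float64(155.7), np.float64(155.6), np.float64(155.9), np.float64(182.0), np.float64(181.0), np.float64(156.5), np.float64(155.5), np.float64(156.9)]
520 [np.float64(160.0), np.float64(158.6), np.float64(158.1), np.float64(184.2), np.float64(183.9), np.float64(154.1), np.float64(153.9), np.float64(153.7)]
526 [None, np.float64(164.2), np.float64(163.9), np.float64(182.7), np.float64(182.5), np.float64(152.4), np.float64(151.9), None]
532 [None, np.float64(162.6), np.float64(162.0), np.float64(180.5), np.float64(161.3), np.float64(158.3), np.float64(151.3), None]
```

The view confirms the spigot at (374,297) leaning. The plane fit gives a 17° tilt toward +x, so the wide lug's leading edge has dipped into its slot while the trailing edge still rides the rim. I'll go back and push a bit further.

```bash
python3 - <<'E'
from h import *
rel(pp(80,36,73,280),*[pp(p,o,73,139.6) for p,o in((80,36),(80,23),(78,22),(76,22),(74,22),(72,22))])
E
```

```text
tcp [485.3 174.1 398.2] yaw 82.2 t 9.375 F [ 0.1 -0.2 -0.8] q7 1.08 open 0.39634017600310245
(np.float64(482.6), np.float64(233.3), 280, 80) travel [10.5, 58.4, 118.1] twist [-0.1, -0.1, 2.2]
(np.float64(482.6), np.float64(233.3), 139.6, 80) travel [10.3, 58.7, 258.5] twist [-0.1, -0.1, 2.2]
(np.float64(495.4), np.float64(231.1), 139.6, 80) travel [-2.7, 58.2, 258.5] twist [-0.1, -0.1, 2.2]
(np.float64(499.1), np.float64(231.2), 139.6, 78) travel [-6.4, 58.8, 258.5] twist [-0.1, -0.1, 4.2]
(np.float64(501.7), np.float64(231.4), 139.6, 76) travel [-8.9, 59.4, 258.5] twist [-0.1, -0.1, 6.2]
(np.float64(504.4), np.float64(231.4), 139.6, 74) travel [-11.6, 59.8, 258.5] twist [-0.1, -0.1, 8.2]
(np.float64(507.0), np.float64(231.4), 139.6, 72) travel [-14.2, 60.1, 258.5] twist [-0.1, -0.1, 10.2]
```

>>> servo_tool(
  moves=[
    {"travel": [12,40,40],"twist": [0,0,0]},
    {"travel": [12,58,90],"twist": [0,0,2]},
    {"travel": [12,58,140],"twist": [0,0,2]},
    {"travel": [12,58,190],"twist": [0,0,2]},
    {"travel": [12,58,235],"twist": [0,0,2]},
    {"travel": [12,58,258],"twist": [0,0,2]},
    {"travel": [6,58,258],"twist": [0,0,2]},
    {"travel": [0,58,258],"twist": [0,0,2]},
    {"travel": [-3,58,258],"twist": [0,0,2]},
    {"travel": [-5,58.5,258],"twist": [0,0,3]},
    {"travel": [-5,58.5,258],"twist": [0,0,3]},
  ],
)

```text
time: 10.75
tcp_pos: [499.5, 231.0, 142.1]
eef_rot: [0.0, 0.095, 0.995, 0.0]
ft_force: [0.5, 0.1, -0.1]
opening: 0.5
grasp_force: 0.0
```

```bash
cat > rim2.py <<'E'
from h import *
T=cloud(get_image("wrist")).reshape(-1,3);r=np.hypot(*(T[:,:2]-V).T)
q=T[(r>12)&(r<31)&(T[:,2]>150)&(T[:,2]<178)]
for x in range(484,532,8): print(x,[(np.median(k[:,2]).round(1) if len(k:=q[(abs(q[:,0]-x)<4)&(abs(q[:,1]-y)<5)])>3 else None) for y in range(130,186,10)])
T=cloud(get_image("side")).reshape(-1,3);r=np.hypot(*(T[:,:2]-V).T)
q=T[(r>50)&(r<80)&(T[:,2]>117)&(T[:,2]<145)&(T[:,1]>205)]
for x in range(485,545,6): print(x,(np.median(k[:,2]).round(1),len(k)) if len(k:=q[abs(q[:,0]-x)<3]) else None,end=" ")
rel()
E
python3 rim2.py
```

```text
484 [None, np.float64(157.3), np.float64(162.2), np.float64(161.9), np.float64(156.4), np.float64(151.6)]
492 [np.float64(159.5), np.float64(164.8), np.float64(171.8), np.float64(173.3), np.float64(167.3), np.float64(154.4)]
500 [None, None, None, None, None, None]
508 [None, None, None, None, None, None]
516 [np.float64(158.9), np.float64(157.0), None, np.float64(174.9), np.float64(174.5), None]
524 [np.float64(164.2), np.float64(162.9), None, np.float64(175.5), np.float64(175.4), None]
485 (np.float64(143.4), 1) 491 (np.float64(137.1), 3) 497 None 503 None 509 None 515 (np.float64(135.4), 20) 521 (np.float64(134.0), 15) 527 (np.float64(131.7), 11) 533 (np.float64(130.4), 4) 539 None tcp [499.2 230.9 141.9] yaw 79.1 t 10.85 F [-0.5  0.1  0.1] q7 1.09 open 0.4564222490304875
```

>>> servo_tool(
  moves=[
    {"travel": [-1.3,0.2,1],"twist": [0,0,1]},
    {"travel": [-2.6,0.4,2],"twist": [0,0,2]},
    {"travel": [-3.9,0.5,2],"twist": [0,0,3]},
    {"travel": [-3.9,0.5,2],"twist": [0,0,3]},
  ],
)

```text
time: 11.35
tcp_pos: [503.2, 230.6, 139.6]
eef_rot: [0.0, 0.121, 0.993, -0.0]
ft_force: [-0.2, 0.6, 0.1]
opening: 0.4
grasp_force: 0.2
```

```bash
python3 rim2.py
```

```text
484 [None, np.float64(160.0), np.float64(162.7), np.float64(163.6), np.float64(157.4), np.float64(150.5)]
492 [None, np.float64(162.4), None, np.float64(173.4), np.float64(167.6), np.float64(156.2)]
500 [None, None, None, None, None, None]
508 [None, None, None, None, None, None]
516 [np.float64(159.7), np.float64(159.2), None, np.float64(173.6), None, None]
524 [np.float64(163.7), None, None, np.float64(174.2), None, None]
485 None 491 (np.float64(135.0), 6) 497 None 503 None 509 None 515 (np.float64(135.7), 13) 521 (np.float64(136.2), 13) 527 (np.float64(133.7), 11) 533 (np.float64(132.0), 9) 539 (np.float64(130.5), 3) tcp [503.1 230.5 139.6] yaw 76.1 t 11.45 F [-0.8 -0.5  0.7] q7 1.06 open -0.10902938303079866
```

>>> servo_tool(
  moves=[
    {"travel": [-1.3,0.3,0],"twist": [0,0,1]},
    {"travel": [-2.6,0.6,0],"twist": [0,0,2]},
    {"travel": [-3.9,0.9,0],"twist": [0,0,3]},
    {"travel": [-5.2,1.1,0],"twist": [0,0,4]},
    {"travel": [-5.2,1.1,0],"twist": [0,0,4]},
  ],
)

```text
time: 12.08
tcp_pos: [508.6, 230.3, 139.6]
eef_rot: [0.0, 0.156, 0.988, -0.0]
ft_force: [0.1, -0.4, -0.2]
opening: 0.6
grasp_force: 0.0
```

```bash
python3 rim2.py
```

```text
484 [np.float64(158.7), np.float64(159.2), np.float64(159.3), np.float64(159.2), np.float64(159.1), np.float64(158.5)]
492 [None, np.float64(158.9), np.float64(159.3), np.float64(159.1), np.float64(159.2), np.float64(159.1)]
500 [None, None, None, None, np.float64(159.1), None]
508 [np.float64(159.3), None, None, None, None, None]
516 [np.float64(159.3), None, None, None, None, None]
524 [np.float64(159.2), np.float64(159.2), np.float64(159.2), np.float64(159.3), None, None]
485 None 491 None 497 (np.float64(134.0), 9) 503 (np.float64(137.6), 1) 509 None 515 None 521 (np.float64(129.0), 7) 527 (np.float64(128.7), 15) 533 (np.float64(128.9), 10) 539 (np.float64(128.9), 13) tcp [508.4 230.3 139.6] yaw 72.1 t 12.175 F [ 0.2 -0.8  0.1] q7 1.0 open 0.5231271224120116
```

The collar has dropped home and sits level, with the rim at 159.2. I'll back off and measure.

>>> servo_tool(
  moves=[
    {"travel": [8,0,0],"twist": [0,0,0]},
    {"travel": [20,0,0],"twist": [0,0,0]},
    {"travel": [20,0,-50],"twist": [0,0,0]},
    {"travel": [20,0,-110],"twist": [0,0,0]},
    {"travel": [20,-20,-170],"twist": [0,0,0]},
    {"travel": [20,-40,-230],"twist": [0,0,0]},
    {"travel": [20,-55,-260],"twist": [0,0,0]},
    {"travel": [20,-55,-260],"twist": [0,0,0]},
    {"travel": [20,-55,-260],"twist": [0,0,0]},
  ],
  hand=70,
)

```text
time: 13.3
tcp_pos: [471.4, 184.8, 398.5]
eef_rot: [-0.001, 0.155, 0.988, -0.0]
ft_force: [0.8, 0.5, -0.4]
opening: 69.6
grasp_force: 0.0
```

```bash
python3 - <<'E'
import meas
from h import *
T=meas.T;r=np.hypot(*(T[:,:2]-V).T)
q=T[(r>36)&(r<90)&(T[:,2]>124)&(T[:,2]<132)];A=np.degrees(np.arctan2(q[:,1]-V[1],q[:,0]-V[0]))
q=q[(A>50)&(A<95)];c=q[:,:2].mean(0);w,v=np.linalg.eigh(np.cov(q[:,:2].T));print(c,np.degrees(np.arctan2(*v[::-1,1])),np.degrees(np.arctan2(*(c-V)[::-1])))
# slot
q=T[(r>14)&(r<29)&(T[:,2]>141)&(T[:,2]<154)];A=np.degrees(np.arctan2(q[:,1]-V[1],q[:,0]-V[0]));print(np.histogram(A,np.arange(-180,181,15)))
rel((514,-209.5,200,28.5),(514,-209.5,200,-61.5),(514,-209.5,200,118.5))
E
```

```text
rim z 159.1 tilt [-0.009 -0.003] 1083
rim circle ((505.39178466796875, 155.1038818359375), 29.96480369567871)
spigot [504.5 156.2 175.1] 179.3 ((505.4747314453125, 155.73251342773438), 9.942506790161133)
arm [530.9 216.3 127. ] 464 ang 67.3 ((531.8714599609375, 216.65219116210938), (36.220237731933594, 24.52898406982422), 66.56343078613281)
tcp [471.4 184.8 398. ] yaw 72.2 t 13.35 F [-0.2  0.2 -0.3] q7 0.87 open 70.14552777101393
[528.66643406 210.50101558] 65.39527963838518 67.18236822976493
(array([ 0,  0,  0, 17, 52, 56, 15,  1,  0,  0,  0,  0,  1, 15, 47, 51, 50,
       48, 10,  0,  0,  0,  0,  0]), array([-180, -165, -150, -135, -120, -105,  -90,  -75,  -60,  -45,  -30,
        -15,    0,   15,   30,   45,   60,   75,   90,  105,  120,  135,
        150,  165,  180]))
tcp [471.4 184.8 398. ] yaw 72.2 t 13.35 F [-0.2  0.2 -0.3] q7 0.87 open 70.14552777101393
(514, -209.5, 200, 28.5) travel [-161.7, -362.0, 198.4] twist [-0.1, -0.1, 43.7]
(514, -209.5, 200, -61.5) travel [-161.7, -362.0, 198.4] twist [-0.2, 0.1, 133.7]
(514, -209.5, 200, 118.5) travel [-161.7, -362.0, 198.4] twist [-0.1, -0.1, -46.3]
```

>>> servo_tool(
  moves=[
    {"travel": [-20,-45,0],"twist": [0,0,5]},
    {"travel": [-40,-90,10],"twist": [0,0,11]},
    {"travel": [-60,-135,25],"twist": [0,0,17]},
    {"travel": [-80,-180,45],"twist": [0,0,23]},
    {"travel": [-100,-225,65],"twist": [0,0,29]},
    {"travel": [-120,-270,90],"twist": [0,0,35]},
    {"travel": [-142,-316,115],"twist": [0,0,40]},
    {"travel": [-162,-362,138],"twist": [0,0,43.7]},
    {"travel": [-162,-362,138],"twist": [0,0,43.7]},
    {"travel": [-162,-362,138],"twist": [0,0,43.7]},
    {"travel": [-162,-362,138],"twist": [0,0,43.7]},
  ],
)

```text
time: 14.72
tcp_pos: [515.7, -208.3, 261.6]
eef_rot: [-0.0, 0.511, 0.86, 0.0]
ft_force: [0.3, 0.7, -0.0]
opening: 69.8
grasp_force: 0.0
```

```bash
python3 - <<'E'
from h import *
d=get_image("wrist");P=cloud(d);T=P.reshape(-1,3);save(d,"w4",s=1.5)
H=np.array([514,-209.5]);r=np.hypot(*(T[:,:2]-H).T)
q=T[(r<30)&(T[:,2]>48)&(T[:,2]<66)];rc=cv2.minAreaRect(q[:,:2].astype(np.float32));print("boss",rc,np.median(q[:,2]),len(q))
q=T[(r<36)&(T[:,2]>25)&(T[:,2]<36)];print("hub",cv2.minEnclosingCircle(q[:,:2].astype(np.float32)),len(q))
B=np.array(rc[0])
q=T[(r>85)&(r<200)&(T[:,2]>13)&(T[:,2]<34)];a=np.degrees(np.arctan2(q[:,1]-B[1],q[:,0]-B[0]));q=q[abs(a-28.5)<12];c=q[:,:2].mean(0);w,v=np.linalg.eigh(np.cov(q[:,:2].T));print("grip",c,np.degrees(np.arctan2(*v[::-1,1])),np.degrees(np.arctan2(*(c-B)[::-1])),len(q))
rel((B[0],B[1],53,28.5))
E
```

```text
boss ((512.6505126953125, -211.03848266601562), (33.11589050292969, 33.41315841674805), 28.710939407348633) 57.51507151350518 956
hub ((513.345947265625, -211.0486297607422), 31.062847137451172) 1156
grip [ 621.1883674  -150.70328108] -151.27511257733633 29.069282596376322 1500
tcp [ 515.8 -208.4  261.8] yaw 28.6 t 14.775 F [-0.5 -0.2 -0.7] q7 1.12 open 69.69447572966332
(np.float64(512.6505126953125), np.float64(-211.03848266601562), 53, 28.5) travel [-0.9, -4.2, 208.8] twist [0.1, -0.0, 0.1]
```

View pics/w4.png

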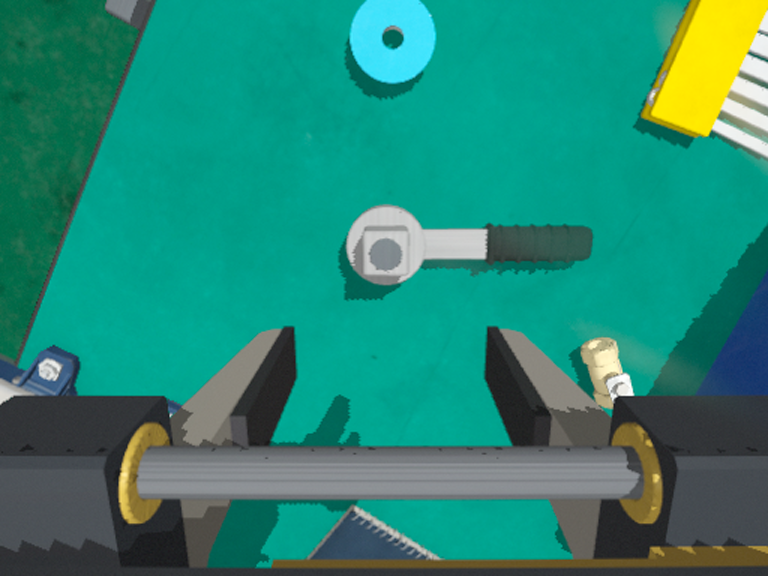

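The lever is straight under the gripper, with its boss at (385,252) and the handle to the right, aligned with the closing line. Next I descend and grip.

>>> servo_tool(
  moves=[
    {"travel": [-1,-4,50],"twist": [0,0,0]},
    {"travel": [-1,-4,100],"twist": [0,0,0]},
    {"travel": [-1,-4,150],"twist": [0,0,0]},
    {"travel": [-1,-4,190],"twist": [0,0,0]},
    {"travel": [-1,-4,208],"twist": [0,0,0]},
    {"travel": [-1,-4,208],"twist": [0,0,0]},
    {"travel": [-1,-4,208],"twist": [0,0,0]},
  ],
)

```text
time: 15.65
tcp_pos: [513.4, -213.1, 55.2]
eef_rot: [0.001, 0.512, 0.859, 0.0]
ft_force: [0.1, -1.1, -0.0]
opening: 69.7
grasp_force: 0.0
```

>>> servo_tool(
  moves=[
    {"travel": [0,0,0],"twist": [0,0,0]},
    {"travel": [0,0,0],"twist": [0,0,0]},
    {"travel": [0,0,0],"twist": [0,0,0]},
    {"travel": [0,0,0],"twist": [0,0,0]},
    {"travel": [0,0,0],"twist": [0,0,0]},
    {"travel": [0,0,0],"twist": [0,0,0]},
  ],
  hand=25,
  newtons=50,
)

```text
time: 16.4
tcp_pos: [512.9, -212.7, 53.9]
eef_rot: [0.0, 0.512, 0.859, 0.0]
ft_force: [3.2, 0.5, 2.3]
opening: 33.9
grasp_force: 50.0
```

```bash
python3 - <<'E'
from h import *
rel((505.4,155.4,300,67))
E
```

```text
tcp [ 512.9 -212.7   53.9] yaw 28.4 t 16.4 F [3.2 0.5 2.3] q7 1.35 open 33.898115280728874
(505.4, 155.4, 300, 67) travel [327.2, 168.7, -246.1] twist [0.1, 0.0, -38.6]
```

>>> servo_tool(
  moves=[
    {"travel": [0,0,-30],"twist": [0,0,0]},
    {"travel": [0,0,-80],"twist": [0,0,0]},
    {"travel": [0,0,-140],"twist": [0,0,0]},
    {"travel": [0,0,-200],"twist": [0,0,0]},
    {"travel": [20,10,-246],"twist": [0,0,-2]},
    {"travel": [60,30,-246],"twist": [0,0,-7]},
    {"travel": [105,55,-246],"twist": [0,0,-12]},
    {"travel": [150,78,-246],"twist": [0,0,-17]},
    {"travel": [195,100,-246],"twist": [0,0,-22]},
    {"travel": [240,124,-246],"twist": [0,0,-28]},
    {"travel": [285,147,-246],"twist": [0,0,-34]},
    {"travel": [310,160,-246],"twist": [0,0,-37]},
    {"travel": [327,168.5,-246],"twist": [0,0,-38.5]},
    {"travel": [327,168.5,-246],"twist": [0,0,-38.5]},
    {"travel": [327,168.5,-246],"twist": [0,0,-38.5]},
    {"travel": [327,168.5,-246],"twist": [0,0,-38.5]},
  ],
)

```text
time: 18.4
tcp_pos: [505.2, 153.2, 299.7]
eef_rot: [0.0, 0.202, 0.979, -0.0]
ft_force: [0.9, -0.5, -5.4]
opening: 33.8
grasp_force: 50.0
```

```bash
cat > held.py <<'E'
from h import *
d=get_image("wrist");P=np.median([cloud(d)]+[cloud(get_image("wrist")) for _ in range(2)],0);T=P.reshape(-1,3)
s=read_state();tcp=np.array(s["tcp_pos"]);L=T-tcp; r=np.hypot(L[:,0],L[:,1])
ztop=-53.9+30
q=T[(r<36)&(abs(L[:,2]-ztop)<4)];print("hub",cv2.minEnclosingCircle(q[:,:2].astype(np.float32)),len(q),q[:,2].mean())
A=np.c_[q[:,:2]-tcp[:2],np.ones(len(q))];print("tilt",np.linalg.lstsq(A,q[:,2],rcond=None)[0].round(3))
q=T[(r>85)&(r<170)&(abs(L[:,2]+53.9-26)<10)];a=np.degrees(np.arctan2(q[:,1]-tcp[1],q[:,0]-tcp[0]));q=q[abs(a-67)<14];c=q[:,:2].mean(0);w,v=np.linalg.eigh(np.cov(q[:,:2].T));print("grip",c,np.degrees(np.arctan2(*v[::-1,1])),np.degrees(np.arctan2(*(c-tcp[:2])[::-1])),len(q),q[:,2].mean()-tcp[2]+53.9)
rel((505.4,155.4,240,67))
E
python3 - <<'E'
import held
from h import *
save(held.d,"w5",s=1.5)
E
```

```text
hub ((499.21954345703125, 155.56661987304688), 30.24869155883789) 2679 275.0829597624518
tilt [ 3.4000e-02 -1.5000e-02  2.7582e+02]
grip [547.7454468  260.06825398] 65.281402965163 68.07839579308879 4821 24.24810195959369
tcp [505.1 154.1 299.7] yaw 66.8 t 18.55 F [-0.4  0.6 -5.9] q7 0.95 open 33.71291225605029
(505.4, 155.4, 240, 67) travel [0.2, 1.3, 59.7] twist [0.0, 0.0, -0.2]
```

View pics/w5.png

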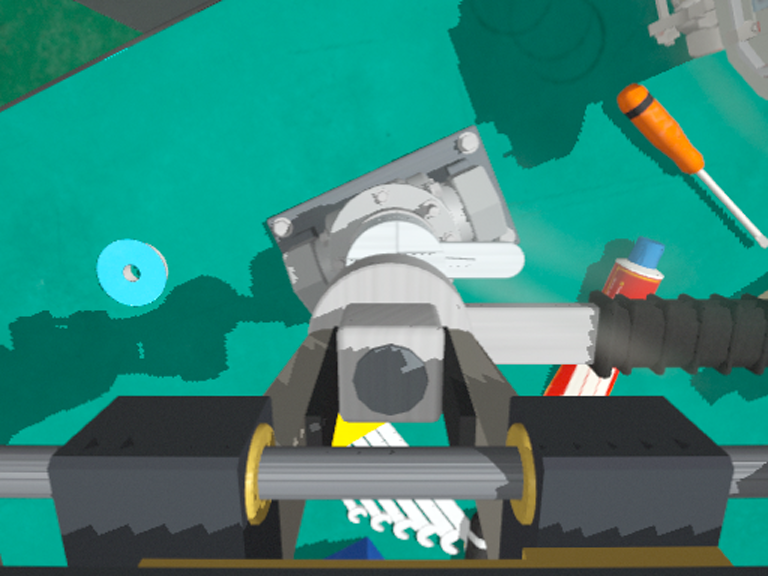

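The view shows the lever held, boss at (390,372) and handle to the right. The collar is visible behind it at (390,240). I'll refine the lever's position in the tool frame.

```bash
python3 - <<'E'
from h import *
P=np.median([cloud(get_image("wrist")) for _ in range(3)],0);T=P.reshape(-1,3)
s=read_state();q=np.array(s["eef_rot"]);R0=R.from_quat(q[[1,2,3,0]]).as_matrix();L=(T-np.array(s["tcp_pos"]))@R0
hz=53.9-30
h=L[abs(L[:,2]-hz)<2.5]; e=h[(abs(h[:,1])<25)&(h[:,0]>5)&(h[:,0]<40)]
pts=[]
for y in range(-24,25,4):
    k=e[abs(e[:,1]-y)<2]
    if len(k)>3: pts.append((np.percentile(k[:,0],98),y))
pts=np.array(pts);print(pts.round(1).tolist())
from scipy.optimize import least_squares
print("centre toolxy",least_squares(lambda c:np.hypot(pts[:,0]-c[0],pts[:,1]-c[1])-31,[0,0],loss="soft_l1").x)
for sgn in(1,-1):
  for y in range(44,165,12):
    k=L[(abs(L[:,1]-sgn*y)<5)&(abs(L[:,0])<30)&(L[:,2]>24)&(L[:,2]<44)]
    if len(k)>20: print(sgn*y,np.percentile(k[:,0],[2,98]).round(1),np.median(k[:,2]).round(1),len(k))
b=L[(abs(L[:,0])<25)&(abs(L[:,1])<14)&(abs(L[:,2]+4.1)<3)];print("boss x",np.percentile(b[:,0],[2,98]),"z",np.median(b[:,2]))
E
```

```text
[[22.1, -24.0], [25.8, -20.0], [28.3, -16.0], [29.9, -12.0], [30.8, -8.0], [31.5, -4.0], [31.7, 0.0], [31.2, 4.0], [30.2, 8.0], [29.1, 12.0], [26.8, 16.0], [24.0, 20.0], [20.4, 24.0]]
centre toolxy [ 0.89181879 -0.97198659]
44 [-10.3  12.8] 32.7 690
56 [-10.2  12.8] 32.7 703
68 [-10.2  12.8] 32.8 698
80 [-13.2  16.4] 29.6 1047
92 [-12.   15.1] 28.9 849
104 [-12.3  15.2] 28.9 846
116 [-12.3  15.1] 28.9 856
128 [-12.4  15.1] 28.9 855
140 [-12.9  15.1] 29.0 755
boss x [-14.54426227  17.22804878] z -4.034757356453039
```

```bash
python3 - <<'E'
from h import *
rel((506.6,155.5,225,66.9))
E
```

```text
tcp [505.  154.7 299.7] yaw 66.9 t 18.7 F [ 0.8  0.9 -5.7] q7 0.95 open 33.44363579459466
(506.6, 155.5, 225, 66.9) travel [-1.1, 1.4, 74.7] twist [0.0, 0.0, -0.0]
```

>>> servo_tool(
  moves=[
    {"travel": [-1,1.4,20],"twist": [0,0,0]},
    {"travel": [-1,1.4,45],"twist": [0,0,0]},
    {"travel": [-1,1.4,65],"twist": [0,0,0]},
    {"travel": [-1,1.4,74],"twist": [0,0,0]},
    {"travel": [-1,1.4,74],"twist": [0,0,0]},
    {"travel": [-1,1.4,74],"twist": [0,0,0]},
  ],
)

```text
time: 19.45
tcp_pos: [507.1, 156.0, 226.4]
eef_rot: [0.001, 0.2, 0.98, 0.0]
ft_force: [-0.1, 0.0, -3.9]
opening: 33.5
grasp_force: 50.0
```

```bash
python3 - <<'E'
from h import *
rel((506.6,155.5,216,66.9))
E
```

```text
tcp [507.1 156.  226.4] yaw 66.9 t 19.45 F [-0.1  0.  -3.9] q7 1.01 open 33.47198422007055
(506.6, 155.5, 216, 66.9) travel [0.3, -0.6, 10.4] twist [0.1, 0.1, -0.0]
```

>>> servo_tool(
  moves=[
    {"travel": [0.3,-0.5,3],"twist": [0,0,0]},
    {"travel": [0.3,-0.5,6],"twist": [0,0,0]},
    {"travel": [0.3,-0.5,9],"twist": [0,0,0]},
    {"travel": [0.3,-0.5,11],"twist": [0,0,0]},
    {"travel": [0.3,-0.5,11],"twist": [0,0,0]},
  ],
)

```text
time: 20.08
tcp_pos: [506.1, 155.6, 214.5]
eef_rot: [0.0, 0.2, 0.98, 0.0]
ft_force: [1.1, 0.3, -5.1]
opening: 33.9
grasp_force: 50.0
```

>>> servo_tool(
  moves=[
    {"travel": [0,0,2],"twist": [0,0,0]},
    {"travel": [0,0,4],"twist": [0,0,0]},
    {"travel": [0,0,6],"twist": [0,0,0]},
    {"travel": [0,0,6],"twist": [0,0,0]},
  ],
)

```text
time: 20.58
tcp_pos: [506.2, 155.6, 208.5]
eef_rot: [0.0, 0.2, 0.98, 0.0]
ft_force: [2.4, 0.5, -6.6]
opening: 33.5
grasp_force: 50.0
```

>>> servo_tool(
  moves=[
    {"travel": [0,0,2],"twist": [0,0,0]},
    {"travel": [0,0,4],"twist": [0,0,0]},
    {"travel": [0,0,4],"twist": [0,0,0]},
    {"travel": [0,0,4],"twist": [0,0,0]},
  ],
)

```text
time: 21.08
tcp_pos: [506.1, 155.6, 204.6]
eef_rot: [0.0, 0.2, 0.98, 0.0]
ft_force: [2.7, 1.2, -6.0]
opening: 33.5
grasp_force: 50.0
```

>>> servo_tool(
  moves=[
    {"travel": [0,0,1],"twist": [0,0,0]},
    {"travel": [0,0,1],"twist": [0,0,0]},
  ],
)

```text
time: 21.32
tcp_pos: [506.2, 155.5, 203.9]
eef_rot: [0.0, 0.2, 0.98, 0.0]
ft_force: [1.4, 0.4, -2.7]
opening: 33.7
grasp_force: 50.0
```

>>> servo_tool(
  moves=[
    {"travel": [0,0,0],"twist": [0,0,0]},
    {"travel": [0,0,0],"twist": [0,0,0]},
    {"travel": [0,0,0],"twist": [0,0,0]},
    {"travel": [0,0,-20],"twist": [0,0,0]},
    {"travel": [0,0,-60],"twist": [0,0,0]},
    {"travel": [0,0,-110],"twist": [0,0,0]},
    {"travel": [0,0,-160],"twist": [0,0,0]},
    {"travel": [0,0,-195],"twist": [0,0,0]},
    {"travel": [0,0,-195],"twist": [0,0,0]},
    {"travel": [0,0,-195],"twist": [0,0,0]},
  ],
  hand=60,
)

```text
time: 22.58
tcp_pos: [505.4, 155.4, 397.7]
eef_rot: [-0.001, 0.2, 0.98, -0.0]
ft_force: [0.2, 0.0, -0.2]
opening: 59.8
grasp_force: 0.0
```

```bash
cat > lev.py <<'E'
from h import *
d=get_image("wrist");T=cloud(d).reshape(-1,3);r=np.hypot(*(T[:,:2]-V).T)
q=T[(r<26)&(T[:,2]>200)&(T[:,2]<225)];print("boss top z",np.median(q[:,2]) if len(q) else None,"(home ~207.3)")
q=T[(r<36)&(T[:,2]>172)&(T[:,2]<192)];A=np.c_[q[:,:2]-V,np.ones(len(q))];print("hub",np.median(q[:,2]),np.linalg.lstsq(A,q[:,2],rcond=None)[0].round(3),cv2.minEnclosingCircle(q[:,:2].astype(np.float32)))
q=T[(r>45)&(r<160)&(T[:,2]>160)&(T[:,2]<190)];c=q[:,:2].mean(0);w,v=np.linalg.eigh(np.cov(q[:,:2].T));print("handle",c,np.degrees(np.arctan2(*v[::-1,1])),np.degrees(np.arctan2(*(c-V)[::-1])),len(q),np.median(q[:,2]))
q=T[(r>50)&(r<90)&(T[:,2]>117)&(T[:,2]<134)];print("arm",len(q),np.median(q[:,2]))
E
python3 - <<'E'
import lev
from h import *
save(lev.d,"w6",s=1.5)
rel(pp(67,45,115,330),*[pp(a,o,115,178) for a,o in((67,45),(67,28),(60,25))])
E
```

```text
boss top z 207.48629633319666 (home ~207.3)
hub 179.06404827715355 [-8.00000e-03 -4.00000e-03  1.79136e+02] ((506.0478515625, 156.8293914794922), 33.040184020996094)
handle [544.68828465 251.03637393] 67.06335337090934 67.70873989380422 2427 174.09875172057502
arm 119 126.98438878824652
tcp [505.3 155.4 397.3] yaw 66.9 t 22.625 F [-0.3 -0.2 -0.3] q7 0.9 open 59.90985916046989
(np.float64(508.9), np.float64(278.6), 330, 67) travel [44.9, 114.9, 67.2] twist [-0.1, -0.1, -0.1]
(np.float64(508.9), np.float64(278.6), 178, 67) travel [44.7, 115.1, 219.2] twist [-0.1, -0.1, -0.1]
(np.float64(524.6), np.float64(272.0), 178, 67) travel [27.7, 115.2, 219.2] twist [-0.1, -0.1, -0.1]
(np.float64(541.2), np.float64(267.3), 178, 60) travel [10.6, 117.4, 219.1] twist [-0.1, -0.1, 6.9]
```

View pics/w6.png

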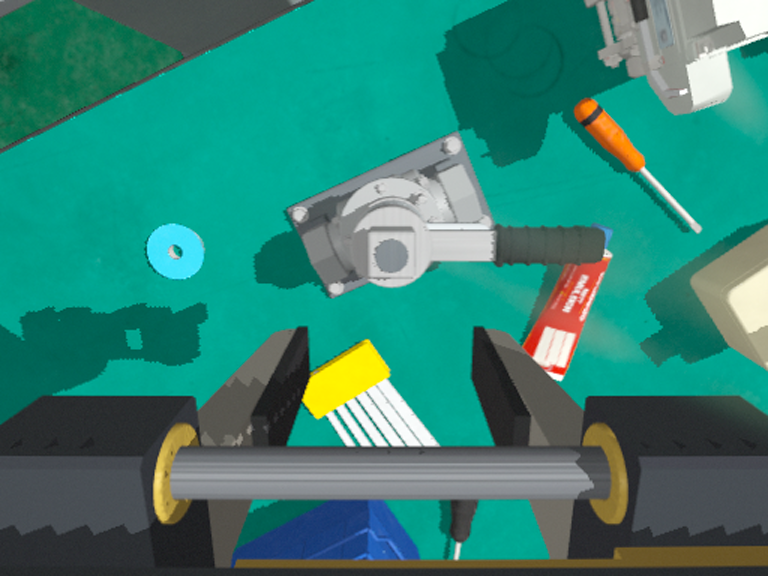

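The lever is seated, with the boss at (390,255) and the handle over the arm at (550,245). Now close the gripper and get behind the grip.

>>> servo_tool(
  moves=[
    {"travel": [22,50,20],"twist": [0,0,0]},
    {"travel": [45,100,50],"twist": [0,0,0]},
    {"travel": [45,115,90],"twist": [0,0,0]},
    {"travel": [45,115,130],"twist": [0,0,0]},
    {"travel": [45,115,175],"twist": [0,0,0]},
    {"travel": [45,115,210],"twist": [0,0,0]},
    {"travel": [45,115,218],"twist": [0,0,0]},
    {"travel": [45,115,218],"twist": [0,0,0]},
  ],
  hand=0,
)

```text
time: 23.62
tcp_pos: [509.7, 278.6, 180.3]
eef_rot: [-0.0, 0.2, 0.98, -0.001]
ft_force: [0.2, 0.1, 1.1]
opening: -0.0
grasp_force: 0.0
```

```bash
python3 - <<'E'
from h import *
rel(*[pp(a,24,115,179) for a in(67,60,53,46,39,32,25,18,11,5)])
E
```

```text
tcp [509.7 278.6 180.3] yaw 66.9 t 23.625 F [0.2 0.1 1.1] q7 0.85 open -0.0048018517973631904
(np.float64(528.2), np.float64(270.4), 179, 67) travel [-20.3, -0.3, 1.3] twist [-0.1, -0.0, -0.1]
(np.float64(542.1), np.float64(266.8), 179, 60) travel [-34.5, 1.8, 1.3] twist [-0.1, -0.0, 6.9]
(np.float64(555.4), np.float64(261.5), 179, 53) travel [-48.8, 2.2, 1.3] twist [-0.1, -0.0, 13.9]
(np.float64(568.0), np.float64(254.6), 179, 46) travel [-63.1, 0.8, 1.3] twist [-0.1, -0.0, 20.9]
(np.float64(579.7), np.float64(246.2), 179, 39) travel [-77.1, -2.3, 1.3] twist [-0.1, 0.0, 27.9]
(np.float64(590.2), np.float64(236.5), 179, 32) travel [-90.6, -7.1, 1.3] twist [-0.1, 0.0, 34.9]
(np.float64(599.5), np.float64(225.6), 179, 25) travel [-103.4, -13.5, 1.3] twist [-0.1, 0.0, 41.9]
(np.float64(607.4), np.float64(213.6), 179, 18) travel [-115.4, -21.4, 1.3] twist [-0.1, 0.0, 48.9]
(np.float64(613.7), np.float64(200.7), 179, 11) travel [-126.3, -30.8, 1.3] twist [-0.1, 0.0, 55.9]
(np.float64(617.9), np.float64(189.1), 179, 5) travel [-134.7, -39.8, 1.3] twist [-0.1, 0.0, 61.9]
```

>>> servo_tool(
  moves=[
    {"travel": [-10,0,1],"twist": [0,0,0]},
    {"travel": [-18,0,1],"twist": [0,0,0]},
    {"travel": [-24,0.5,1],"twist": [0,0,2]},
    {"travel": [-34.5,1.5,1],"twist": [0,0,7]},
    {"travel": [-42,2,1],"twist": [0,0,10.5]},
    {"travel": [-49,2,1],"twist": [0,0,14]},
    {"travel": [-56,1.5,1],"twist": [0,0,17.5]},
    {"travel": [-63,1,1],"twist": [0,0,21]},
    {"travel": [-70,-1,1],"twist": [0,0,24.5]},
    {"travel": [-77,-2.3,1],"twist": [0,0,28]},
    {"travel": [-84,-4.5,1],"twist": [0,0,31.5]},
    {"travel": [-90.6,-7,1],"twist": [0,0,35]},
    {"travel": [-97,-10,1],"twist": [0,0,38.5]},
    {"travel": [-103.4,-13.5,1],"twist": [0,0,42]},
    {"travel": [-109.5,-17.3,1],"twist": [0,0,45.5]},
    {"travel": [-115.4,-21.4,1],"twist": [0,0,49]},
    {"travel": [-115.4,-21.4,1],"twist": [0,0,49]},
  ],
)

```text
time: 25.75
tcp_pos: [607.1, 214.4, 179.6]
eef_rot: [-0.001, 0.589, 0.808, -0.0]
ft_force: [-1.8, 2.0, 0.2]
opening: 0.4
grasp_force: 1.0
```

```bash
python3 - <<'E'
import lev
from h import *
rel(*[pp(a,24,115,179) for a in(14,10,6,3,0,-2)])
E
```

```text
boss top z 206.63417442422877 (home ~207.3)
hub 179.2045784357312 [-7.30000e-02 -1.11000e-01  1.82542e+02] ((508.5553283691406, 158.22677612304688), 31.609046936035156)
handle [595.87845935 210.11473507] -150.85735612777785 31.255117748837417 2248 170.41020311794898
arm 1908 126.86394910844511
tcp [607.2 214.5 179.6] yaw 17.9 t 25.8 F [-2.4  1.7  0.2] q7 0.29 open 0.36793183449145817
(np.float64(611.2), np.float64(206.3), 179, 14) travel [-9.0, 1.3, 0.6] twist [-0.0, -0.0, 3.9]
(np.float64(614.5), np.float64(198.8), 179, 10) travel [-17.2, 2.1, 0.6] twist [-0.0, -0.0, 7.9]
(np.float64(617.3), np.float64(191.1), 179, 6) travel [-25.3, 2.4, 0.6] twist [-0.0, -0.0, 11.9]
(np.float64(619.0), np.float64(185.2), 179, 3) travel [-31.5, 2.2, 0.6] twist [-0.0, -0.0, 14.9]
(np.float64(620.4), np.float64(179.2), 179, 0) travel [-37.6, 1.7, 0.6] twist [-0.0, -0.0, 17.9]
(np.float64(621.2), np.float64(175.2), 179, -2) travel [-41.7, 1.2, 0.6] twist [-0.0, -0.0, 19.9]
```

>>> servo_tool(
  moves=[
    {"travel": [-4.5,0.7,0],"twist": [0,0,2]},
    {"travel": [-9,1.3,0],"twist": [0,0,4]},
    {"travel": [-13,1.7,0],"twist": [0,0,6]},
    {"travel": [-17.2,2.1,0],"twist": [0,0,8]},
    {"travel": [-21,2.3,0],"twist": [0,0,10]},
    {"travel": [-25.3,2.4,0],"twist": [0,0,12]},
    {"travel": [-28.5,2.3,0],"twist": [0,0,13.5]},
    {"travel": [-31.5,2.2,0],"twist": [0,0,15]},
    {"travel": [-31.5,2.2,0],"twist": [0,0,15]},
  ],
)

```text
time: 26.92
tcp_pos: [619.4, 184.2, 179.6]
eef_rot: [0.0, 0.689, 0.724, -0.0]
ft_force: [-2.2, 2.7, 0.3]
opening: 0.4
grasp_force: 1.3
```

>>> servo_tool(
  moves=[
    {"travel": [-2,0,0],"twist": [0,0,1]},
    {"travel": [-4,-0.2,0],"twist": [0,0,2]},
    {"travel": [-6,-0.5,0],"twist": [0,0,3]},
    {"travel": [-6,-0.5,0],"twist": [0,0,3]},
  ],
)

```text
time: 27.42
tcp_pos: [620.3, 178.4, 180.2]
eef_rot: [0.001, 0.708, 0.706, 0.001]
ft_force: [3.0, 4.5, 0.2]
opening: 0.4
grasp_force: 1.9
```

```bash
python3 - <<'E'
import lev
from h import *
rel()
E
```

```text
boss top z 206.43695582070595 (home ~207.3)
hub 179.24500079640364 [-1.09000e-01 -9.10000e-02  1.82735e+02] ((509.44183349609375, 157.06748962402344), 32.07677459716797)
handle [606.29170927 177.79199919] -167.93831372614838 12.621649327923517 2269 170.60503280315876
arm 1907 127.09029947917523
tcp [620.2 178.5 180.1] yaw -0.1 t 27.475 F [ 3.   3.6 -0.3] q7 0.08 open 0.5227079791796847
```

>>> servo_tool(
  moves=[
    {"travel": [-2,-0.1,0],"twist": [0,0,1]},
    {"travel": [-4,-0.2,0],"twist": [0,0,2]},
    {"travel": [-4,-0.2,0],"twist": [0,0,2]},
  ],
)

```text
time: 27.85
tcp_pos: [619.9, 174.5, 180.1]
eef_rot: [0.001, 0.72, 0.694, 0.001]
ft_force: [3.3, 3.8, -0.3]
opening: 0.2
grasp_force: 2.0
```

>>> servo_tool(
  moves=[
    {"travel": [-2,-0.1,0],"twist": [0,0,1]},
    {"travel": [-3,-0.2,0],"twist": [0,0,1.5]},
    {"travel": [-3,-0.2,0],"twist": [0,0,1.5]},
  ],
)

```text
time: 28.22
tcp_pos: [619.6, 171.6, 180.1]
eef_rot: [0.001, 0.729, 0.684, 0.001]
ft_force: [3.2, 4.2, 0.6]
opening: 0.1
grasp_force: 2.1
```

>>> servo_tool(
  moves=[
    {"travel": [-2,-0.2,0],"twist": [0,0,1]},
    {"travel": [-4,-0.4,0],"twist": [0,0,2]},
    {"travel": [-4,-0.4,0],"twist": [0,0,2]},
  ],
)

```text
time: 28.6
tcp_pos: [619.0, 167.5, 180.1]
eef_rot: [0.001, 0.741, 0.671, 0.001]
ft_force: [3.7, 3.4, -0.1]
opening: 0.5
grasp_force: 2.0
```

>>> servo_tool(
  moves=[
    {"travel": [-2,-0.2,0],"twist": [0,0,1]},
    {"travel": [-3,-0.3,0],"twist": [0,0,1.5]},
    {"travel": [-3,-0.3,0],"twist": [0,0,1.5]},
  ],
)

```text
time: 28.98
tcp_pos: [618.5, 164.7, 180.2]
eef_rot: [0.001, 0.75, 0.662, 0.001]
ft_force: [3.7, 4.1, 0.2]
opening: 0.3
grasp_force: 2.2
```

>>> servo_tool(
  moves=[
    {"travel": [-2,-0.2,0],"twist": [0,0,1]},
    {"travel": [-3,-0.3,0],"twist": [0,0,1.5]},
    {"travel": [-3,-0.3,0],"twist": [0,0,1.5]},
  ],
)

```text
time: 29.35
tcp_pos: [618.5, 163.3, 180.5]
eef_rot: [0.001, 0.758, 0.652, 0.003]
ft_force: [4.5, 7.0, -0.3]
opening: 0.5
grasp_force: 3.7
```

```bash
cat > fin.py <<'E'
from h import *
for n in("top","side"):
  d=get_image(n);T=cloud(d).reshape(-1,3);r=np.hypot(*(T[:,:2]-V).T)
  for nm,z0,z1,r0,r1 in(("lever",163,185,60,155),("arm",120,133,48,88)):
    q=T[(r>r0)&(r<r1)&(T[:,2]>z0)&(T[:,2]<z1)]
    q=q[abs(np.degrees(np.arctan2(q[:,1]-V[1],q[:,0]-V[0])))<22]
    if len(q)>10:
      for x in range(555,660,12):
        k=q[abs(q[:,0]-x)<6]
        if len(k)>3: print(n,nm,x,np.percentile(k[:,1],[3,97]).round(1),end=" ")
      print()
rel()
E
python3 fin.py
```

```text
top lever 567 [134.  153.4] top lever 579 [128.6 150.5] top lever 591 [128.3 149.9] top lever 603 [125.  141.5] top lever 615 [124.3 138.7] top lever 627 [122.5 143.6] top lever 639 [120.  135.5] top lever 651 [119.2 132.5] 
side lever 567 [135.6 158.8] side lever 579 [130.4 158.4] side lever 591 [130.4 159.8] side lever 603 [134.4 173.3] side lever 615 [169.6 174.8] side lever 627 [166.9 174.8] side lever 639 [129.  154.6] side lever 651 [124.4 149. ] 
side arm 555 [146.8 165.8] side arm 567 [143.  165.8] side arm 579 [140.2 164.5] side arm 591 [147.1 161.2] 
tcp [618.5 163.3 180.4] yaw -8.6 t 29.45 F [ 5.8  6.  -0.7] q7 -0.02 open 0.3534873271731706
```

>>> servo_tool(
  moves=[
    {"travel": [-2,0,0],"twist": [0,0,0]},
    {"travel": [-3,0,0],"twist": [0,0,0]},
    {"travel": [-3,0,0],"twist": [0,0,0]},
  ],
)

```text
time: 29.82
tcp_pos: [618.5, 162.3, 180.7]
eef_rot: [0.0, 0.758, 0.653, 0.004]
ft_force: [7.2, 8.8, -0.7]
opening: 0.5
grasp_force: 5.4
```

>>> servo_tool(
  moves=[
    {"travel": [-3,0,0],"twist": [0,0,0]},
    {"travel": [-5,0,0],"twist": [0,0,0]},
    {"travel": [-5,0,0],"twist": [0,0,0]},
  ],
)

```text
time: 30.2
tcp_pos: [618.4, 160.5, 181.1]
eef_rot: [-0.001, 0.757, 0.654, 0.006]
ft_force: [8.8, 15.5, -0.7]
opening: 0.4
grasp_force: 8.3
```

>>> servo_tool(
  moves=[
    {"travel": [10,0,0],"twist": [0,0,0]},
    {"travel": [25,0,0],"twist": [0,0,0]},
    {"travel": [40,0,0],"twist": [0,0,0]},
    {"travel": [40,0,-50],"twist": [0,0,0]},
    {"travel": [40,0,-100],"twist": [0,0,0]},
    {"travel": [30,-40,-150],"twist": [0,0,0]},
    {"travel": [10,-90,-190],"twist": [0,0,0]},
    {"travel": [0,-110,-210],"twist": [0,0,0]},
    {"travel": [0,-110,-210],"twist": [0,0,0]},
    {"travel": [0,-110,-210],"twist": [0,0,0]},
  ],
)

```text
time: 31.45
tcp_pos: [506.7, 170.9, 388.9]
eef_rot: [0.0, 0.758, 0.652, -0.0]
ft_force: [0.1, 0.3, 1.1]
opening: 0.3
grasp_force: 0.0
```

```bash
python3 - <<'E'
import lev
from h import *
save(lev.d,"w7",s=1.5)
T=lev.T;r=np.hypot(*(T[:,:2]-V).T)
for nm,z0,z1,r0,r1 in(("lever",163,185,60,150),("arm",120,133,48,88)):
    q=T[(r>r0)&(r<r1)&(T[:,2]>z0)&(T[:,2]<z1)]
    for x in range(550,660,12):
        k=q[abs(q[:,0]-x)<6]
        if len(k)>3: print(nm,x,np.percentile(k[:,1],[3,97]).round(1),end=" ")
    print()
rel()
E
```

```text
boss top z 207.42692895696968 (home ~207.3)
hub 179.0951986826924 [-6.00000e-03  1.00000e-02  1.79225e+02] ((506.9082946777344, 155.17788696289062), 33.48247146606445)
handle [608.16052297 143.28065083] 172.58196328802273 -6.616258432716752 2459 174.2046816683083
arm 288 127.02899250180104
lever 562 [136.6 159.5] lever 574 [135.6 158.4] lever 586 [131.9 159.9] lever 598 [130.9 157.6] lever 610 [128.9 155.8] lever 622 [127.5 154.1] lever 634 [125.4 152.3] lever 646 [123.6 150.8] lever 658 [129.6 149.7] 
arm 550 [154.6 165.2] arm 562 [153.1 164.6] arm 574 [150.9 164. ] arm 586 [149.6 162.5] 
tcp [506.8 170.8 388.6] yaw -8.6 t 31.5 F [-0.2  0.1  0.4] q7 -0.34 open 0.7745770079190253
```

View pics/w7.png

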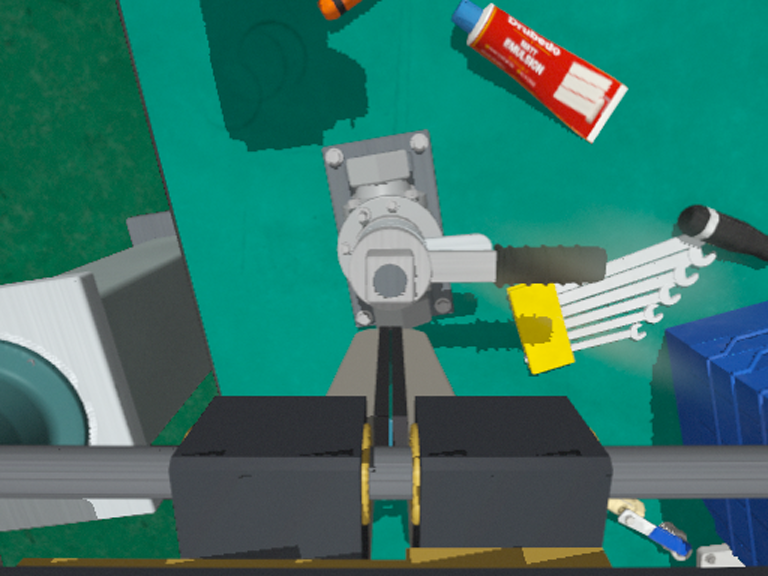

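The lever and collar are seated and level, and the stem is at its stop: the lever leads the collar by about 3.5°, and the collar the stem by about 4°, which is just slot play. Handing in.

```bash
python3 -c "
from workcell import job_done
print(job_done())"
```

```text
the job is handed in; nothing more can be done
None
```

The job is handed in and no verdict came back; the collar sits home in the stem and the lever home in the collar, the valve is shut against its stop (push force rose from about 4 N to 15 N), the robot is clear, and I saw no contact with the tube, spanners or tape.

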